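# Set out the breakfast condiments in their stands

## Task

Set out the condiments: pick the jam jar, the pepper mill, the small spice jar and the flat fish tin out of the front part of the worktop (the jars along the back wall stay there) and put each into the wooden stand whose recess is made for it (the jam jar in the widest round one, the pepper mill in the middle-sized round one, the spice jar in the smallest round one, the tin in the oblong one), seated flat on the floor of the recess. Carry them upright and set them down gently without dropping them or knocking anything over, and leave the lemon and the garlic where they lie.

Things in the scene. Friction and masses are not known exactly. Their poses are not given: they have to be found in the camera images.
- jam_jar: Squat round glass jar of jam with a dark lid, 70 mm across (body 68 to 70 mm, lid 64 mm), 86 mm tall, about 0.36 kg, standing upright. Origin: centre of its underside, z up its axis. Gripped across the body some 55 to 68 mm above its foot.
- pepper_mill: Turned wooden pepper mill, the tallest of the four: foot 58 mm across, 170 mm tall, about 0.18 kg, upright. The body reaches up to 122 mm; above it is a ball-shaped head about 48 mm across from 123 to 159 mm and a small knob to 170 mm (the head does not turn). Origin: centre of its underside, z up its axis. Can be gripped round the middle of the head, 140 mm above its foot.
- spice_jar: Slim round glass spice jar with a green cap, 46 mm across (cap 45 mm, from 85 to 106 mm), 106 mm tall, about 0.11 kg, upright, standing alone in the front part of the worktop (similar jars by the back wall belong to the kitchen and stay). Origin: centre of its underside, z up its axis. Gripped 65 to 80 mm above its foot.
- fish_tin: Flat oblong fish tin with rounded corners, 63 mm wide along its own x (60 mm between gripped sides), 105 mm long along its own y, 25 mm high, about 0.15 kg, lying flat, lid up. Origin: centre of its underside, z up. Gripped across its width; held by its upper half (fingertips 12 mm or more above its underside), the fingers clear the rim of its stand.
- stand_large: Low square pale wooden stand with the widest round recess, 86 mm across. Its outer block is 110 x 110 mm and 14 mm high; the recess is 8 mm deep, so its floor lies 6 mm and its rim 14 mm above the worktop. Origin: centre of the underside, on the worktop, straight below the middle of the recess; z up. Fixed to the worktop.
- stand_medium: Low square pale wooden stand with the middle-sized round recess, 74 mm across. Its outer block is 98 x 98 mm and 14 mm high; the recess is 8 mm deep, so its floor lies 6 mm and its rim 14 mm above the worktop. Origin: centre of the underside, on the worktop, straight below the middle of the recess; z up. Fixed to the worktop.
- stand_small: Low square pale wooden stand with the smallest round recess, 62 mm across. Its outer block is 86 x 86 mm and 14 mm high; the recess is 8 mm deep, so its floor lies 6 mm and its rim 14 mm above the worktop. Origin: centre of the underside, on the worktop, straight below the middle of the recess; z up. Fixed to the worktop.
- stand_oblong: Low oblong pale wooden stand with an oblong recess, 121 mm along its own x by 79 mm along its own y. Its outer block is 137 x 95 mm and 14 mm high; the recess is 8 mm deep, so its floor lies 6 mm and its rim 14 mm above the worktop. Origin: centre of the underside, on the worktop, straight below the middle of the recess; z up. Fixed to the worktop.
- lemon: A yellow lemon, 71 x 53 x 51 mm, lying loose on the worktop: to be left alone. Origin: centre of its underside at the start.
- garlic: A bulb of garlic, 60 x 57 x 58 mm, loose on the worktop: to be left alone. Origin: centre of its underside at the start.
Things that resemble listed ones, but are neither listed nor needed, are in the scene too. What is shaped like the jam_jar but purple is not meant.

How it is judged (in metres and radians):
At the end, for the whole second after the job is handed in: Each of the four stands on the floor of its own recess (origin within 13 mm of the stand's middle, 3 to 9 mm above the stand's underside), upright within 0.08 rad, the tin along its recess within 0.3 rad, all released and at rest (horizontal distance between jam_jar and stand_large below 0.013 m and z of jam_jar in the frame of stand_large between 0.003 and 0.009 m and angle between each of jam_jar, pepper_mill, spice_jar, fish_tin's own z axis and vertical below 0.08 rad and contact force between the fingers and jam_jar below 0.05 N and linear speed of each of jam_jar, pepper_mill, spice_jar, fish_tin below 0.02 m/s and angular speed of each of jam_jar, pepper_mill, spice_jar, fish_tin below 0.2 rad/s and horizontal distance between pepper_mill and stand_medium below 0.013 m and z of pepper_mill in the frame of stand_medium between 0.003 and 0.009 m and contact force between the fingers and pepper_mill below 0.05 N and horizontal distance between spice_jar and stand_small below 0.013 m and z of spice_jar in the frame of stand_small between 0.003 and 0.009 m and contact force between the fingers and spice_jar below 0.05 N and horizontal distance between fish_tin and stand_oblong below 0.013 m and z of fish_tin in the frame of stand_oblong between 0.003 and 0.009 m and contact force between the fingers and fish_tin below 0.05 N and angle between the y axis of fish_tin and the x axis of stand_oblong, either way round below 0.3 rad); the robot touches nothing.
It fails at once if one of the four things is tipped over (more than 0.6 rad) (angle between any of jam_jar, pepper_mill, spice_jar, fish_tin's own z axis and vertical above 0.6 rad).
It fails at once if one of the four things is dropped (falls free of the fingers faster than 0.7 m/s, a drop of about 25 mm) ((linear speed of jam_jar above 0.7 m/s and contact force between the fingers and jam_jar below 0.05 N) or (linear speed of pepper_mill above 0.7 m/s and contact force between the fingers and pepper_mill below 0.05 N) or (linear speed of spice_jar above 0.7 m/s and contact force between the fingers and spice_jar below 0.05 N) or (linear speed of fish_tin above 0.7 m/s and contact force between the fingers and fish_tin below 0.05 N)).
It fails at once if the lemon or the garlic is moved by more than 30 mm (distance of any of lemon, garlic from where it was at the start of the episode above 0.03 m).
It also fails if it takes over 141 s, if anything falls off the work surface, if the arm or the gripper's body presses on something with over 40 N, if the wrist force passes 120 N, or if a joint passes its speed limit or range.

## Robot

A 6-joint arm with a two-finger parallel gripper is mounted at the origin on a cart in front of the work surface, level with it; the furniture and walls round the work are solid. World frame = base frame: x ahead of the robot, y to its left, z up, the work surface at z = 0. Lengths are in mm, angles in rad, forces in N, time in s.
With the tool pointing down it reaches from about 350 to 975 mm from the base axis. Payload 7.1 kg.
Tool frame: the origin (TCP) lies midway between the tips of the shut fingers; the grasp point (between the pads) lies 19 mm behind it; z points along the fingers, y is the line along which they close (so a half turn about z gives the same grasp; the last joint's range is limited). The gripper opens to 88 mm and grips with 3 to 60 N. Pads are 20 mm wide; open, the fingers measure 115 mm over their backs; the gripper's body (75 mm by 178 mm) begins 61 mm behind the grasp point.
Start: joints at [-1.341, 0.423, 1.63, -0, 1.089, -0.019], TCP at [153.92, -605.734, 195.575] pointing down, gripper open.
Joint ranges: [-3, 3], [-0.9, 2.11], [0.09, 2.58], [-1.31, 4.45], [0.11, 2.69], [-2.54, 2.54]. Speed limits (rad/s): [2.39, 2.39, 3.01, 3.14, 3.14, 3.14].

## Interface

Orientations are given as a rotation vector (axis times angle).
In Python, from workcell import ctrl gives the robot as it stands.
- The arm moves only by the shell command python3 -m inch 'ROWS' [OPENING]. ROWS is JSON, a list of rows, each an object with "xyz": the shift along the tool's x, y, z in mm, a list of three; "rot": the turn, a rotation vector about the tool's x, y, z in rad, a list of three. In form: [{"xyz": [dx, dy, dz], "rot": [ax, ay, az]}, ...]. A call has 1 to 12 rows; each row is the pose to reach, as a shift and turn from the pose commanded when the call began, along the tool's axes at that moment; what a row does not reach only later rows make up. A row lasts 1/12 s, in which the tool goes at most 41.7 mm and 7.16 degrees, less where a joint would pass 70% of its speed; a pose out of reach is approached as far as the arm can. A call with a gripper value outside its range is refused whole. OPENING is the closure in counts, from 0 (fully open) to 255 (shut), set as the call begins (- or left out, the last holds). The fingers move at their own pace and stop on an object; the grip force is fixed at half the most. Time passes only in rows, so rows that repeat a pose let the fingers close. It gives the time, the measured TCP pose, the force, the opening and the grip force at its end, in the units of the state.
- ctrl.get_obs(): the state, without advancing time (a new reading comes with each control period).
- ctrl.get_image(name): name is "side" or "top"; returns the picture (400x640x3 uint8, red, green, blue); there is no depth.
- ctrl.camera_model(name): a dict with "fx", "fy", "cx", "cy" (pixels), "position" and "attitude" of the camera in the world. Camera axes: x right, y up, looking along -z (the intrinsics and any distortion apply to the point x, -y, -z); pixel columns grow to the right and rows downward; lengths in mm; the calibration is good to about 2 mm. A picture is of the moment at which its call begins. camera_model takes no time and is no camera call.
- ctrl.close_job(): hands the job in; it is judged then, once.
The state is a dict: "t": time; "qpos": joint angles; "qvel": joint speeds; "joint_torque": joint torques, N m; "ee_pos": TCP position; "orientation": TCP orientation; "ft_force": force on the tool from outside, world axes, zero at the start; "moment": the same for the moment, N m; "width": finger opening in mm; "grasp_force": force on a finger pad.
Only numpy, scipy, OpenCV 4.12 (cv2) and the standard library are available. Lean on these libraries where they do the work, as an engineer would, in place of code of your own. Each camera call takes 0.05 s, during which the arm holds its last target. There are 200 camera calls.

## Working session

There is one attempt and no reset: what is moved stays moved. The work goes in short steps, Python scripts to look and compute and a shell command to move; the robot and the scene stay as the last step left them, time stands still between calls to the robot, and variables do not carry over. Pictures are saved under pics/ and viewed, at most 14 in all, crops included, and the job is handed in when it is done.

```bash
ls; mkdir -p pics; python3 - <<'E'
from workcell import ctrl
import cv2
for n in("top","side"):
    cv2.imwrite(f"pics/{n}0.png",ctrl.get_image(n)[:,:,::-1]); print(n,ctrl.camera_model(n))
print(ctrl.get_obs())
E
```

```text
pics
top {'fx': 368.3268638322053, 'fy': 368.3268638322053, 'cx': 321.29052023339773, 'cy': 198.1497828264289, 'position': array([ 361.46852292, -119.11175521, 1197.20039137]), 'attitude': array([ 0.16498959, -0.06858954, -1.60013843])}
side {'fx': 406.01795160715494, 'fy': 406.01795160715494, 'cx': 327.4566906006808, 'cy': 195.51643704457834, 'position': array([200.9623174 , 691.51620418, 909.90545566]), 'attitude': array([ 0.20878268, -0.99978102, -2.56093187])}
{'t': 0.1, 'qpos': array([-1.34101742e+00,  4.23762099e-01,  1.63056525e+00,  8.79344944e-06,
        1.08856157e+00, -1.89735370e-02]), 'qvel': array([-1.57042150e-03, -1.35348511e-03, -1.78438250e-03, -1.14145984e-03,
        5.91511921e-04, -8.60325900e-05]), 'joint_torque': array([-6.16634352e-04, -5.45616710e+01, -2.74321246e+01,  6.45086635e-02,
        1.87926181e-02, -3.39510564e-05]), 'ee_pos': array([ 153.80139056, -605.26435161,  194.89987211]), 'orientation': array([-3.11604547e+00, -3.89566407e-01,  2.01972604e-04]), 'ft_force': array([0.31837515, 1.20218578, 0.21514866]), 'moment': array([-0.03470942,  0.00590896,  0.02759639]), 'grasp_force': 0.0, 'width': 87.84636496697746}
```

View pics/top0.png

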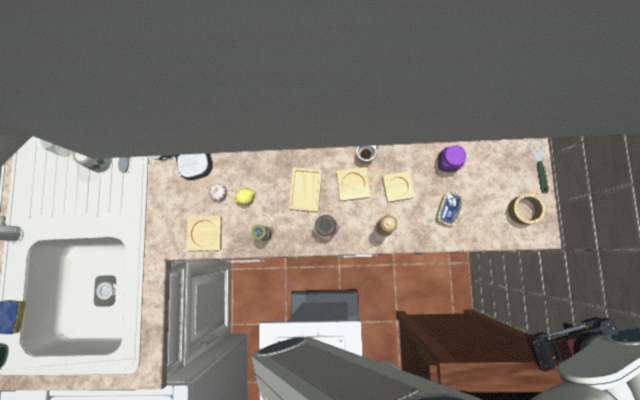

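View pics/side0.png

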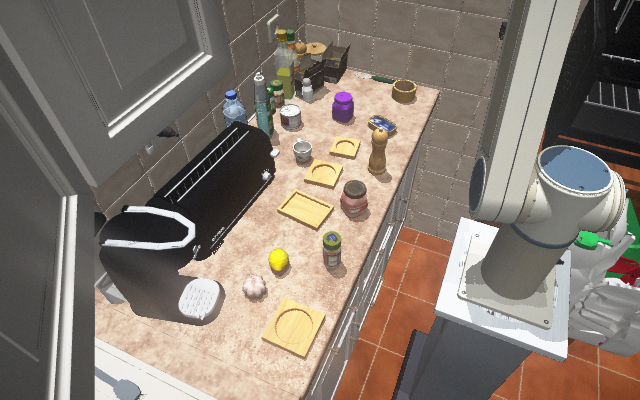

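The top view shows the stands: large at (204,233), oblong (305,189), medium (352,184), small (398,186). The objects are: spice jar (262,232), jam jar (325,228), mill (387,226), tin (450,208), lemon (245,197) and garlic (219,192). The side view shows the same items: the large stand at (294,327), mill (378,150), jam (354,197), spice (332,248) and tin (382,124). An overhead cupboard covers the back.

```bash
cat > h.py <<'E'
import numpy as np, cv2
from scipy.spatial.transform import Rotation as R
from workcell import ctrl
def cam(n):
    c=ctrl.camera_model(n); return c,R.from_rotvec(c["attitude"]).as_matrix(),c["position"]
def ray(n,uv):
    c,M,p=cam(n); d=M@np.array([(uv[0]-c["cx"])/c["fx"],-(uv[1]-c["cy"])/c["fy"],-1]); return p,d
def onz(n,uv,z):
    p,d=ray(n,uv); return p+d*(z-p[2])/d[2]
def proj(n,P):
    c,M,p=cam(n); q=M.T@(np.array(P,float)-p); return c["cx"]+c["fx"]*q[0]/-q[2], c["cy"]+c["fy"]*q[1]/q[2]
def tri(a,b):
    p,d=ray("top",a); q,e=ray("side",b)
    s=np.linalg.lstsq(np.c_[d,-e],q-p,rcond=None)[0]; A=p+s[0]*d;B=q+s[1]*e
    return (A+B)/2,np.linalg.norm(A-B)
def blob(img,lo,hi,box,k=3):
    m=cv2.inRange(cv2.cvtColor(img,cv2.COLOR_RGB2HSV),lo,hi); z=np.zeros_like(m); x0,y0,x1,y1=box
    z[y0:y1,x0:x1]=m[y0:y1,x0:x1]; z=cv2.morphologyEx(z,cv2.MORPH_CLOSE,np.ones((k,k)))
    cs=cv2.findContours(z,cv2.RETR_EXTERNAL,cv2.CHAIN_APPROX_NONE)[0]
    return max(cs,key=cv2.contourArea)
E
python3 - <<'E'
import cv2,numpy as np
from h import *
t=cv2.imread("pics/top0.png");s=cv2.imread("pics/side0.png")
A=cv2.resize(t[140:255,180:350],None,fx=2.5,fy=2.5);B=cv2.resize(t[140:255,330:500],None,fx=2.5,fy=2.5)
C=cv2.resize(s[75:360,240:420],None,fx=2,fy=2)
o=np.zeros((580,800,3),np.uint8);o[:A.shape[0],:A.shape[1]]=A;o[290:290+B.shape[0],:B.shape[1]]=B;o[:570,430:790]=C
cv2.imwrite("pics/c1.png",o)
T=t[:,:,::-1].copy();S=s[:,:,::-1].copy()
for nm,bt,bs in [("large",(182,210,226,255),(258,293,330,360)),("obl",(286,164,325,215),(272,184,337,232)),("med",(334,164,372,205),(301,156,345,190)),("small",(381,168,415,206),(327,133,364,162))]:
    a=blob(T,(14,70,120),(32,255,255),bt);b=blob(S,(14,70,120),(32,255,255),bs)
    ra=cv2.minAreaRect(a);rb=cv2.minAreaRect(b)
    ma=cv2.moments(a);mb=cv2.moments(b);ca=(ma['m10']/ma['m00'],ma['m01']/ma['m00']);cb=(mb['m10']/mb['m00'],mb['m01']/mb['m00'])
    print(nm,np.round(ca,1),np.round(ra[1],1),ra[2],np.round(cb,1),cv2.boundingRect(b),"tri",*np.round(tri(ca,cb)[0]),"top",onz("top",ca,14).round(),"side",onz("side",cb,12).round())
    bx=np.array([onz("top",p,14)[:2] for p in cv2.boxPoints(ra)]); e=np.diff(np.r_[bx,bx[:1]],axis=0); print("  sides",np.linalg.norm(e,axis=1).round(),"dir deg",np.degrees(np.arctan2(e[:,1],e[:,0])).round(1))
E
```

```text
large [204.2 231.7] [33. 32.] 90.0 [293.6 327.4] (261, 297, 65, 63) tri 442.0 342.0 2.0 top [443. 338.  14.] side [438. 345.  12.]
  sides [108. 108. 106. 108.] dir deg [ -92.  -179.3   88.3    1.5]
obl [301.9 187. ] [28.3 40.9] 3.094058036804199 [305.2 208.9] (276, 187, 61, 44) tri 574.0 12.0 16.0 top [579.  14.  14.] side [570.   9.  12.]
  sides [136.  94. 135.  93.] dir deg [ -4.  -95.6 175.4  84.9]
med [351.  177.1] [19.4 30.7] 80.90972137451172 [323.3 171.9] (304, 156, 39, 34) tri 595.0 -150.0 16.0 top [ 605. -148.   14.] side [ 585. -154.   12.]
  sides [100.  64.  99.  65.] dir deg [ -83.1 -173.8   97.     6.9]
small [393.5 181.5] [15.3 25.4] 82.23483276367188 [343.4 147.8] (327, 136, 34, 26) tri 578.0 -286.0 13.0 top [ 585. -285.   14.] side [ 571. -288.   12.]
  sides [82. 50. 81. 50.] dir deg [ -84.4 -176.    95.7    4.5]
```

View pics/c1.png

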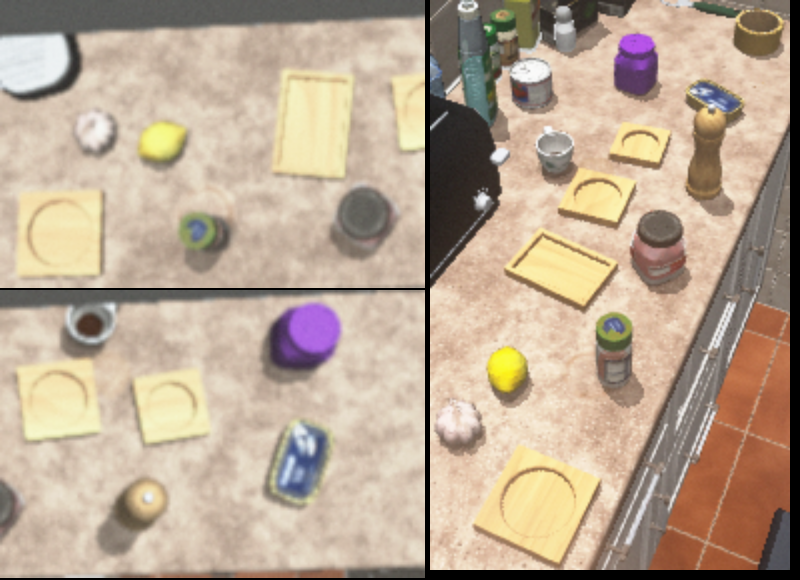

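The crop shows the stands clearly, but the loose wood mask is broken for the medium and small ones. In top-view pixels, the spice cap is at about (260,233), the jam lid (325,225), the mill knob (389,223) and the tin (450,209). Next I refine the masks.

```bash
python3 - <<'E'
import cv2,numpy as np
from h import *
T=cv2.imread("pics/top0.png")[:,:,::-1].copy();S=cv2.imread("pics/side0.png")[:,:,::-1].copy()
H=cv2.cvtColor(T,cv2.COLOR_RGB2HSV);G=cv2.cvtColor(S,cv2.COLOR_RGB2HSV)
for u,v in [(352,184),(352,195),(398,190),(398,200),(375,200),(420,180),(259,232),(325,225),(388,224),(450,208)]: print((u,v),H[v,u],end=' ')
print()
for u,v in [(323,172),(345,148),(340,165),(332,237),(354,188),(379,135),(382,123)]: print((u,v),G[v,u],end=' ')
print()
def cen(a): m=cv2.moments(a);return np.array((m['m10']/m['m00'],m['m01']/m['m00']))
W=((16,62,90),(34,255,255))
def show(nm,a,b,z):
    print(nm,cen(a).round(1),cv2.boundingRect(a),cv2.contourArea(a),"|",cen(b).round(1),cv2.boundingRect(b),cv2.contourArea(b),"tri",tri(cen(a),cen(b))[0].round(),round(tri(cen(a),cen(b))[1],1),"top",onz("top",cen(a),z).round(),"side",onz("side",cen(b),z).round())
for nm,bt,bs in [("large",(180,208,228,255),(255,290,332,362)),("obl",(284,164,327,216),(270,182,340,234)),("med",(331,162,374,208),(299,153,347,192)),("small",(379,166,417,208),(325,131,366,164))]:
    a=cv2.convexHull(blob(T,*W,bt,5));b=cv2.convexHull(blob(S,*W,bs,5)); show(nm,a,b,12)
    ra=cv2.minAreaRect(a);bx=np.array([onz("top",p,14)[:2] for p in cv2.boxPoints(ra)]); e=np.diff(np.r_[bx,bx[:1]],axis=0); print("  rectc",onz("top",ra[0],14).round(),np.linalg.norm(e,axis=1).round(),"dir",np.degrees(np.arctan2(e[:2,1],e[:2,0])).round(1))
for nm,lt,bt,ls,bs,z in [("spice",((28,60,30),(50,255,255)),(248,222,272,244),((28,60,30),(50,255,255)),(318,228,345,250),100),
  ("jam",((0,0,0),(180,255,85)),(310,210,342,242),((0,0,0),(180,255,95)),(338,176,372,206),86),
  ("mill",((8,100,90),(26,255,255)),(376,212,402,236),((8,60,60),(26,255,255)),(370,125,390,145),143),
  ("tin",((95,60,30),(130,255,255)),(434,190,466,228),((95,60,30),(130,255,255)),(362,112,402,136),25)]:
    a=cv2.convexHull(blob(T,*lt,bt));b=cv2.convexHull(blob(S,*ls,bs)); show(nm,a,b,z)
    if nm=="tin":
        ra=cv2.minAreaRect(a);bx=np.array([onz("top",p,25)[:2] for p in cv2.boxPoints(ra)]); e=np.diff(np.r_[bx,bx[:1]],axis=0); print("  rectc",onz("top",ra[0],25).round(),np.linalg.norm(e,axis=1).round(),"dir",np.degrees(np.arctan2(e[:2,1],e[:2,0])).round(1))
E
```

```text
(352, 184) [ 26  60 245] (352, 195) [ 28  51 243] (398, 190) [ 28  50 245] (398, 200) [ 19  59 161] (375, 200) [ 15  43 217] (420, 180) [ 19  36 227] (259, 232) [111  82 159] (325, 225) [ 30  23 101] (388, 224) [ 23  11 201] (450, 208) [113 129 127] 
(323, 172) [ 23  98 250] (345, 148) [ 25  84 251] (340, 165) [ 25  83 251] (332, 237) [115  88 153] (354, 188) [ 14  47 113] (379, 135) [ 18 126 213] (382, 123) [117 120 128] 
large [203.9 233.1] (187, 216, 35, 35) 1117.0 | [293.4 325.5] (262, 297, 64, 60) 2286.5 tri [440. 341.  11.] 2.1 top [438. 340.  12.] side [440. 341.  12.]
  rectc [439. 339.  14.] [115. 111. 113. 112.] dir [ -92.  -179.3]
obl [305.1 189.6] (289, 168, 33, 44) 1207.5 | [304.7 207.9] (277, 188, 57, 43) 1448.5 tri [572.   4.  10.] 4.1 top [570.   3.  12.] side [574.   6.  12.]
  rectc [570.   4.  14.] [139. 100. 138.  98.] dir [ -6.6 -98.3]
med [352.8 179.5] (336, 166, 35, 29) 736.0 | [323.5 171.7] (304, 155, 40, 33) 804.0 tri [ 591. -155.   12.] 11.8 top [ 597. -154.   12.] side [ 585. -155.   12.]
  rectc [ 596. -155.   14.] [109.  78. 108.  78.] dir [ -81.9 -172.7]
small [397.6 186.4] (383, 172, 30, 30) 691.0 | [344.7 146.5] (330, 136, 31, 23) 484.5 tri [ 569. -297.   11.] 1.0 top [ 569. -297.   12.] side [ 570. -296.   12.]
  rectc [ 568. -297.   14.] [87. 88. 86. 88.] dir [ -80.  -171.9]
spice [258.5 231.9] (251, 225, 16, 15) 166.0 | [331.6 240.2] (323, 231, 18, 19) 261.0 tri [431. 139.  97.] 0.5 top [431. 138. 100.] side [431. 141. 100.]Traceback (most recent call last):
  File "<stdin>", line 20, in <module>
  File "h.py", line 20, in blob
    return max(cs,key=cv2.contourArea)
ValueError: max() iterable argument is empty
```

```bash
python3 - <<'E'
import cv2,numpy as np
from h import *
T=cv2.imread("pics/top0.png")[:,:,::-1].copy();S=cv2.imread("pics/side0.png")[:,:,::-1].copy()
def cen(a): m=cv2.moments(a);return np.array((m['m10']/m['m00'],m['m01']/m['m00']))
def show(nm,a,b,z):
    print(nm,cen(a).round(1),cv2.boundingRect(a),cv2.contourArea(a),"|",cen(b).round(1),cv2.boundingRect(b),cv2.contourArea(b),"tri",tri(cen(a),cen(b))[0].round(),round(tri(cen(a),cen(b))[1],1),"top",onz("top",cen(a),z).round(),"side",onz("side",cen(b),z).round())
def rect(a,z):
    ra=cv2.minAreaRect(a);bx=np.array([onz("top",p,z)[:2] for p in cv2.boxPoints(ra)]); e=np.diff(np.r_[bx,bx[:1]],axis=0); print("  rectc",onz("top",ra[0],z).round(),np.linalg.norm(e,axis=1).round(),"dir",np.degrees(np.arctan2(e[:2,1],e[:2,0])).round(1))
a=cv2.convexHull(blob(T,(21,46,100),(34,255,255),(331,162,374,208),3));b=cv2.convexHull(blob(S,(16,62,90),(34,255,255),(299,153,347,192),5)); show("med",a,b,12);rect(a,14)
for nm,lt,bt,ls,bs,z in [
  ("jam",((0,0,0),(180,255,125)),(310,208,342,244),((0,0,0),(180,255,140)),(338,176,372,200),83),
  ("mill",((8,70,60),(30,255,255)),(376,212,402,236),((8,110,60),(26,255,255)),(366,125,392,146),143),
  ("tin",((95,40,30),(130,255,255)),(434,190,466,228),((95,40,30),(130,255,255)),(362,112,402,136),25)]:
    a=cv2.convexHull(blob(T,*lt,bt));b=cv2.convexHull(blob(S,*ls,bs)); show(nm,a,b,z)
    if nm=="tin": rect(a,25)
E
```

```text
med [352.9 183.7] (336, 168, 35, 33) 933.5 | [323.5 171.7] (304, 155, 40, 33) 804.0 tri [ 584. -153.   14.] 1.3 top [ 583. -154.   12.] side [ 585. -155.   12.]
  rectc [ 584. -154.   14.] [102. 103. 101. 103.] dir [ -85.6 -176.1]
jam [324.8 226.8] (313, 216, 24, 21) 381.0 | [354.4 189.3] (343, 180, 23, 19) 321.0 tri [444. -61.  81.] 6.2 top [441. -61.  83.] side [446. -58.  83.]
mill [385.9 225.2] (376, 216, 21, 20) 279.0 | [379.8 136. ] (372, 125, 20, 21) 265.5 tri [ 437. -238.  144.] 2.9 top [ 435. -238.  143.] side [ 438. -238.  143.]
tin [450.2 208.5] (441, 195, 19, 27) 328.0 | [382.8 123.2] (372, 116, 23, 15) 169.0 tri [ 489. -455.   24.] 1.4 top [ 490. -454.   25.] side [ 488. -453.   25.]
  rectc [ 491. -455.   25.] [88. 43. 88. 42.] dir [ -22.1 -111.5]
```

```bash
cat > go.py <<'E'
import sys
from h import *
# go.py x y z azX(deg): shift in tool axes from the present pose to the tool-down pose with tool x at azimuth azX
x,y,z,az=map(float,sys.argv[1:5]); o=ctrl.get_obs(); M=R.from_rotvec(o["orientation"])
Tg=R.from_euler("z",az,degrees=True)*R.from_euler("x",180,degrees=True)
print("xyz",M.inv().apply(np.array([x,y,z])-o["ee_pos"]).round(1),"rot",(M.inv()*Tg).as_rotvec().round(4),"at",o["ee_pos"].round(1),"azX",np.degrees(np.arctan2(*M.as_matrix()[[1,0],0])).round(1),"t",round(o["t"],2))
E
python3 go.py 489 -454 120 -22; python3 - <<'E'
from h import *
for z in (0,400,500,600): print(z,onz("top",(350,143),z).round(),onz("top",(150,155),z).round(), onz("top",(540,136),z).round())
for n,p in (("lemon",(245,197)),("garlic",(219,192)),("cup",(367,153)),("purple",(453,157)),("box",(527,209))): print(n,onz("top",p,40).round())
E
```

```text
xyz [362.1 -64.   75. ] rot [-1.300e-03  4.000e-04  6.327e-01] at [ 153.8 -605.3  194.9] azX 14.3 t 0.1
0 [ 725. -150.    0.] [715. 540.   0.] [ 719. -766.    0.]
400 [ 603. -140.  400.] [597. 320. 400.] [ 599. -550.  400.]
500 [ 573. -137.  500.] [567. 265. 500.] [ 569. -496.  500.]
600 [ 543. -134.  600.] [538. 210. 600.] [ 540. -442.  600.]
lemon [549. 196.  40.]
garlic [568. 281.  40.]
cup [ 677. -202.   40.]
purple [ 651. -471.   40.]
box [ 478. -680.   40.]
```

```bash
python3 - <<'E'
from h import *
p,d1=ray("top",(150,155));_,d2=ray("top",(540,136));n=np.cross(d1,d2)
for uv in ((224,44),(160,121),(98,193),(66,205),(210,0)):
    q,e=ray("side",uv); print(uv,(q+e*(n@(p-q))/(n@e)).round())
E
python3 -m inch '[{"xyz":[15,-3,3],"rot":[0,0,0.03]},{"xyz":[50,-9,10],"rot":[0,0,0.12]},{"xyz":[90,-16,20],"rot":[0,0,0.23]},{"xyz":[130,-23,30],"rot":[0,0,0.34]},{"xyz":[170,-30,40],"rot":[0,0,0.45]},{"xyz":[210,-37,50],"rot":[0,0,0.55]},{"xyz":[250,-44,60],"rot":[0,0,0.633]},{"xyz":[290,-51,70],"rot":[0,0,0.633]},{"xyz":[325,-57,75],"rot":[0,0,0.633]},{"xyz":[350,-62,75],"rot":[0,0,0.633]},{"xyz":[362,-64,75],"rot":[0,0,0.633]},{"xyz":[362,-64,75],"rot":[0,0,0.633]}]' 0
python3 go.py 489 -454 13 -22
```

```text
(224, 44) [520. 293. 660.]
(160, 121) [530. 421. 624.]
(98, 193) [537. 523. 599.]
(66, 205) [531. 558. 620.]
(210, 0) [499. 328. 730.]
t: 1.1
ee_pos: [491.0, -453.3, 120.2]
orientation: [-3.084, 0.595, -0.0]
ft_force: [0.6, -0.0, -0.2]
width: 87.7
grasp_force: 0.0
xyz [ -1.6   1.4 107.2] rot [-0.0002  0.      0.0028] at [ 491.  -453.3  120.2] azX -21.8 t 1.1
```

```bash
python3 -m inch '[{"xyz":[-1,1,20],"rot":[0,0,0]},{"xyz":[-1,1,45],"rot":[0,0,0]},{"xyz":[-1,1,60],"rot":[0,0,0]},{"xyz":[-1,1,68],"rot":[0,0,0]},{"xyz":[-1,1,70],"rot":[0,0,0]}]'
python3 - <<'E'
from h import *
a=ctrl.get_image("top")[160:240,400:500];b=ctrl.get_image("side")[80:160,330:430]
cv2.imwrite("pics/tin1.png",cv2.resize(np.hstack([a,b])[:,:,::-1],None,fx=4,fy=4))
E
```

```text
t: 1.52
ee_pos: [485.5, -455.3, 49.1]
orientation: [-3.082, 0.602, 0.004]
ft_force: [-0.2, -0.3, -0.0]
width: 88.1
grasp_force: 0.0
```

View pics/tin1.png

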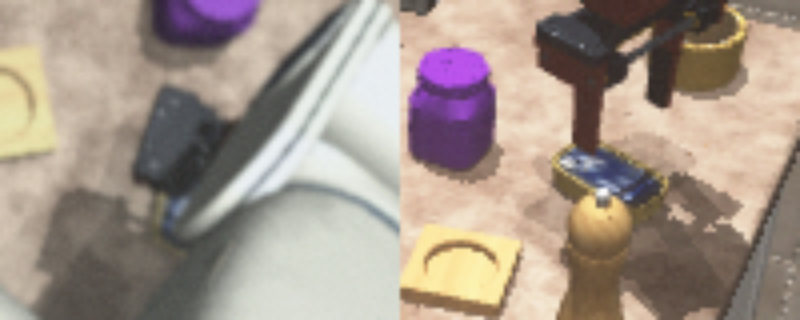

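```bash
python3 - <<'E'
from h import *
o=ctrl.get_obs(); M=R.from_rotvec(o["orientation"]); print(o["ee_pos"].round(1),M.as_matrix().round(2).tolist())
for s in (-44,44): print("finger y",s,[((u-330)*4+400,(v-80)*4) for u,v in [proj("side",o["ee_pos"]+M.apply([0,s,0]))]])
c=np.array([489,-454,25]);d=np.array([np.cos(np.radians(-22)),np.sin(np.radians(-22)),0])*52
for s in (-1,1): print("tin end",s,[((u-330)*4+400,(v-80)*4) for u,v in [proj("side",c+s*d)]])
E
python3 go.py 489 -454 14 -22
```

```text
[ 486.9 -455.9   50.8] [[0.93, -0.38, -0.0], [-0.38, -0.93, -0.0], [-0.0, 0.0, -1.0]]
finger y -44 [(np.float64(583.0276249543831), np.float64(168.98124940395076))]
finger y 44 [(np.float64(648.4062136269974), np.float64(126.59344885049302))]
tin end -1 [(np.float64(655.9228059828758), np.float64(198.20810976865369))]
tin end 1 [(np.float64(566.2132902493452), np.float64(146.60850042263945))]
xyz [ 1.2 -2.5 36.8] rot [ 0.0001  0.0001 -0.0013] at [ 486.9 -455.9   50.8] azX -22.1 t 1.62
```

The side view shows the fingers straddling the tin across its width. The open tips sit about 10 mm above the nominal TCP because of the arc linkage, so I grip with the TCP at z≈9.

```bash
python3 -m inch '[{"xyz":[1,-2,10],"rot":[0,0,0]},{"xyz":[1,-2,20],"rot":[0,0,0]},{"xyz":[1,-2,30],"rot":[0,0,0]},{"xyz":[1,-2,37],"rot":[0,0,0]},{"xyz":[1,-2,41],"rot":[0,0,0]},{"xyz":[1,-2,41],"rot":[0,0,0]}]'
python3 -m inch '[{"xyz":[0,0,0],"rot":[0,0,0]},{"xyz":[0,0,0],"rot":[0,0,0]},{"xyz":[0,0,0],"rot":[0,0,0]},{"xyz":[0,0,0],"rot":[0,0,0]},{"xyz":[0,0,0],"rot":[0,0,0]},{"xyz":[0,0,0],"rot":[0,0,0]},{"xyz":[0,0,0],"rot":[0,0,0]},{"xyz":[0,0,0],"rot":[0,0,0]}]' 255
python3 -m inch '[{"xyz":[0,0,-5],"rot":[0,0,0]},{"xyz":[0,0,-15],"rot":[0,0,0]},{"xyz":[0,0,-30],"rot":[0,0,0]},{"xyz":[0,0,-50],"rot":[0,0,0]},{"xyz":[0,0,-50],"rot":[0,0,0]}]'
python3 - <<'E'
from h import *
a=ctrl.get_image("top")[160:240,400:500];b=ctrl.get_image("side")[80:160,330:430]
cv2.imwrite("pics/tin2.png",cv2.resize(np.hstack([a,b])[:,:,::-1],None,fx=4,fy=4))
o=ctrl.get_obs(); M=R.from_rotvec(o["orientation"])
for s in (-30,30): print("finger y",s,[((u-330)*4+400,(v-80)*4) for u,v in [proj("side",o["ee_pos"]+M.apply([0,s,0]))]])
E
```

```text
t: 2.12
ee_pos: [488.7, -452.9, 8.0]
orientation: [-3.083, 0.599, 0.003]
ft_force: [-0.4, -0.3, -0.0]
width: 87.8
grasp_force: 0.0
t: 2.78
ee_pos: [489.4, -453.7, 9.7]
orientation: [3.084, -0.6, 0.0]
ft_force: [-0.5, -0.5, 0.6]
width: 38.3
grasp_force: 0.0
t: 3.2
ee_pos: [491.7, -455.8, 64.8]
orientation: [3.08, -0.599, 0.009]
ft_force: [0.1, -0.4, 0.2]
width: 4.7
grasp_force: 0.0
finger y -30 [(np.float64(590.6401427359765), np.float64(151.905940226427))]
finger y 30 [(np.float64(635.468334991561), np.float64(122.95231453233203))]
```

View pics/tin2.png

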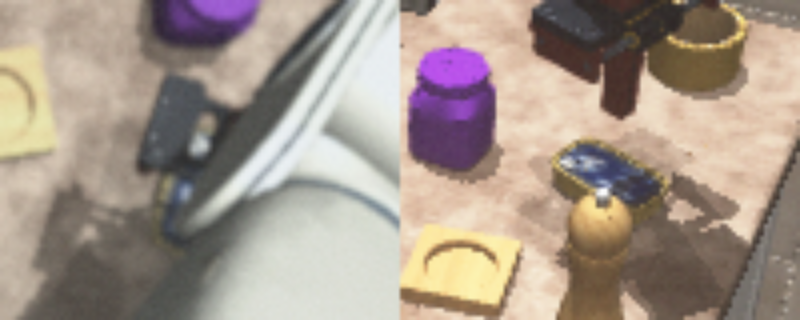

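The tin didn't move: the fingers closed above it, and the tip appears about 5 px higher than projected. I'll check the real tip height by touching the worktop lightly with shut fingers at a free spot, (430,-550).

```bash
python3 go.py 430 -550 12 -22
```

```text
xyz [-20.2 111.1  49.7] rot [ 0.0012 -0.0031 -0.0002] at [ 490.3 -454.5   61.6] azX -22.0 t 3.3
```

```bash
python3 -m inch '[{"xyz":[-4,20,0],"rot":[0,0,0]},{"xyz":[-10,50,0],"rot":[0,0,0]},{"xyz":[-16,85,0],"rot":[0,0,0]},{"xyz":[-20,106,0],"rot":[0,0,0]},{"xyz":[-20,111,0],"rot":[0,0,0]},{"xyz":[-20,111,20],"rot":[0,0,0]},{"xyz":[-20,111,35],"rot":[0,0,0]},{"xyz":[-20,111,45],"rot":[0,0,0]},{"xyz":[-20,111,50],"rot":[0,0,0]},{"xyz":[-20,111,50],"rot":[0,0,0]}]'
python3 -m inch '[{"xyz":[0,0,3],"rot":[0,0,0]},{"xyz":[0,0,6],"rot":[0,0,0]},{"xyz":[0,0,6],"rot":[0,0,0]}]'
python3 - <<'E'
from h import *
a=ctrl.get_image("top")[170:250,430:530];b=ctrl.get_image("side")[65:145,350:450]
cv2.imwrite("pics/tip.png",cv2.resize(np.hstack([a,b])[:,:,::-1],None,fx=4,fy=4))
o=ctrl.get_obs(); print(o["ee_pos"],o["ft_force"]);u,v=proj("side",o["ee_pos"]);print((u-350)*4+400,(v-65)*4)
E
```

```text
t: 4.13
ee_pos: [428.9, -547.2, 7.5]
orientation: [-3.082, 0.598, 0.004]
ft_force: [0.0, -0.3, 0.1]
width: 0.9
grasp_force: 0.0
t: 4.38
ee_pos: [429.5, -548.9, 3.6]
orientation: [3.084, -0.599, 0.0]
ft_force: [-0.2, 0.8, 0.3]
width: 0.2
grasp_force: 0.0
[ 429.5213115  -549.1765253     4.00722448] [-0.22310432  0.14045907 -0.71025222]
622.1319703024701 208.23432584817067
```

View pics/tip.png

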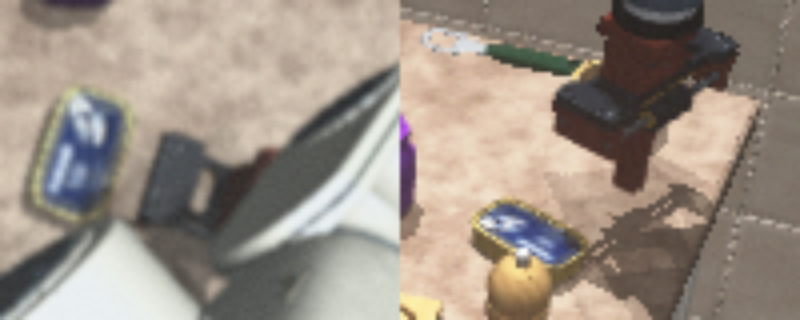

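The tip, at crop (628,190), floats clear of its shadow, so it really is above the worktop. I keep going down slowly until it makes contact.

```bash
S='[{"xyz":[0,0,1.5],"rot":[0,0,0]},{"xyz":[0,0,3],"rot":[0,0,0]},{"xyz":[0,0,3],"rot":[0,0,0]}]'
python3 -m inch '[{"xyz":[0,0,1.5],"rot":[0,0,0]},{"xyz":[0,0,3],"rot":[0,0,0]},{"xyz":[0,0,4],"rot":[0,0,0]},{"xyz":[0,0,4],"rot":[0,0,0]}]' | egrep 'pos|ft'
python3 -m inch '[{"xyz":[0,0,1.5],"rot":[0,0,0]},{"xyz":[0,0,3],"rot":[0,0,0]},{"xyz":[0,0,4],"rot":[0,0,0]},{"xyz":[0,0,4],"rot":[0,0,0]}]' | egrep 'pos|ft'
```

```text
ee_pos: [429.1, -548.9, -0.6]
ft_force: [-0.1, 0.1, -0.4]
ee_pos: [429.1, -548.9, -4.8]
ft_force: [0.4, 0.4, 0.0]
```

```bash
python3 -m inch '[{"xyz":[0,0,1.5],"rot":[0,0,0]},{"xyz":[0,0,3],"rot":[0,0,0]},{"xyz":[0,0,3],"rot":[0,0,0]}]' | egrep 'pos|ft'
```

```text
ee_pos: [429.1, -548.9, -7.8]
ft_force: [-0.7, 0.0, 0.3]
```

```bash
python3 -m inch '[{"xyz":[0,0,1.5],"rot":[0,0,0]},{"xyz":[0,0,3],"rot":[0,0,0]},{"xyz":[0,0,3],"rot":[0,0,0]}]' | egrep 'pos|ft'
```

```text
ee_pos: [429.1, -548.9, -10.8]
ft_force: [-0.8, 0.0, -0.2]
```

```bash
python3 -m inch '[{"xyz":[0,0,1.5],"rot":[0,0,0]},{"xyz":[0,0,2.5],"rot":[0,0,0]},{"xyz":[0,0,2.5],"rot":[0,0,0]}]' | egrep 'pos|ft'
```

```text
ee_pos: [429.1, -548.9, -13.2]
ft_force: [0.3, 0.0, 0.4]
```

```bash
python3 -m inch '[{"xyz":[0,0,1],"rot":[0,0,0]},{"xyz":[0,0,2],"rot":[0,0,0]},{"xyz":[0,0,2],"rot":[0,0,0]}]' | egrep 'pos|ft'
```

```text
ee_pos: [429.2, -548.9, -15.2]
ft_force: [0.0, 0.0, -0.5]
```

```bash
python3 -m inch '[{"xyz":[0,0,1],"rot":[0,0,0]},{"xyz":[0,0,2],"rot":[0,0,0]},{"xyz":[0,0,2],"rot":[0,0,0]}]' | egrep 'pos|ft'
```

```text
ee_pos: [429.2, -548.9, -17.1]
ft_force: [-0.4, 0.9, -0.4]
```

```bash
python3 -m inch '[{"xyz":[0,0,1],"rot":[0,0,0]},{"xyz":[0,0,2],"rot":[0,0,0]},{"xyz":[0,0,2],"rot":[0,0,0]}]' | egrep 'pos|ft'
```

```text
ee_pos: [429.1, -548.9, -19.2]
ft_force: [0.0, 0.2, -0.4]
```

```bash
python3 -m inch '[{"xyz":[0,0,1],"rot":[0,0,0]},{"xyz":[0,0,1.5],"rot":[0,0,0]},{"xyz":[0,0,1.5],"rot":[0,0,0]}]' | egrep 'pos|ft'
```

```text
ee_pos: [429.2, -549.0, -20.6]
ft_force: [-0.6, -0.5, -1.0]
```

```bash
python3 -m inch '[{"xyz":[0,0,1],"rot":[0,0,0]},{"xyz":[0,0,1.5],"rot":[0,0,0]},{"xyz":[0,0,1.5],"rot":[0,0,0]}]' | egrep 'pos|ft'; python3 - <<'E'
from h import *
b=ctrl.get_image("side")[55:130,350:450]
cv2.imwrite("pics/tip2.png",cv2.resize(b[:,:,::-1],None,fx=6,fy=6,interpolation=cv2.INTER_CUBIC))
o=ctrl.get_obs(); print(o["ee_pos"],o["ft_force"]);u,v=proj("side",o["ee_pos"]);print((u-350)*6,(v-55)*6)
E
```

```text
ee_pos: [429.2, -549.0, -22.1]
ft_force: [0.9, 0.7, 0.4]
[ 429.18486293 -548.98525645  -22.03323679] [ 0.37179494  0.20802264 -0.6497223 ]
327.7008223976742 406.91755407208893
```

View pics/tip2.png

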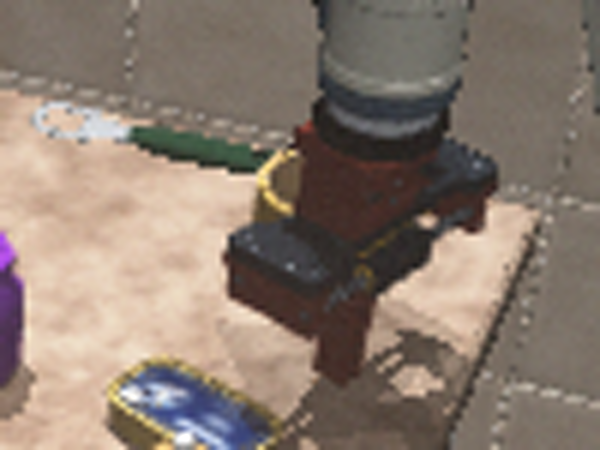

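The tip is at pixel (406.7,118.8), almost meeting its shadow. I compute the ray there and take a few more 1.5 mm steps.

```bash
python3 -c "
from h import *
for z in (-20,0,5,10): print(onz('side',(406.7,118.8),z).round(1))"
python3 -m inch '[{"xyz":[0,0,1],"rot":[0,0,0]},{"xyz":[0,0,1.5],"rot":[0,0,0]},{"xyz":[0,0,1.5],"rot":[0,0,0]}]' | egrep 'pos|ft'
```

```text
[ 428.5 -573.3  -20. ]
[ 423.6 -546.1    0. ]
[ 422.4 -539.3    5. ]
[ 421.1 -532.5   10. ]
ee_pos: [429.2, -549.0, -23.6]
ft_force: [0.5, 0.1, -0.5]
```

```bash
python3 -m inch '[{"xyz":[0,0,1],"rot":[0,0,0]},{"xyz":[0,0,1.5],"rot":[0,0,0]},{"xyz":[0,0,1.5],"rot":[0,0,0]}]' | egrep 'pos|ft'
```

```text
ee_pos: [429.1, -548.9, -25.1]
ft_force: [0.2, 0.5, 0.7]
```

```bash
python3 -m inch '[{"xyz":[0,0,1],"rot":[0,0,0]},{"xyz":[0,0,1.5],"rot":[0,0,0]},{"xyz":[0,0,1.5],"rot":[0,0,0]}]' | egrep 'pos|ft'
```

```text
ee_pos: [429.2, -549.0, -26.6]
ft_force: [0.7, 0.3, -0.2]
```

```bash
python3 -m inch '[{"xyz":[0,0,1],"rot":[0,0,0]},{"xyz":[0,0,1.5],"rot":[0,0,0]},{"xyz":[0,0,1.5],"rot":[0,0,0]}]' | egrep 'pos|ft'
```

```text
ee_pos: [429.2, -549.0, -26.7]
ft_force: [-2.9, 3.4, 9.9]
```

```bash
python3 -m inch '[{"xyz":[0,0,1],"rot":[0,0,0]},{"xyz":[0,0,1.5],"rot":[0,0,0]},{"xyz":[0,0,1.5],"rot":[0,0,0]}]' | egrep 'pos|ft'
```

```text
ee_pos: [429.3, -549.1, -26.8]
ft_force: [-5.1, 7.0, 19.6]
```

```bash
python3 -m inch '[{"xyz":[0,0,1],"rot":[0,0,0]},{"xyz":[0,0,1.5],"rot":[0,0,0]},{"xyz":[0,0,1.5],"rot":[0,0,0]}]' | egrep 'pos|ft'; python3 - <<'E'
from h import *
b=ctrl.get_image("side")[55:130,350:450]
cv2.imwrite("pics/tip3.png",cv2.resize(b[:,:,::-1],None,fx=6,fy=6,interpolation=cv2.INTER_CUBIC))
E
```

```text
ee_pos: [429.3, -549.1, -26.9]
ft_force: [-6.9, 11.0, 30.1]
```

View pics/tip3.png

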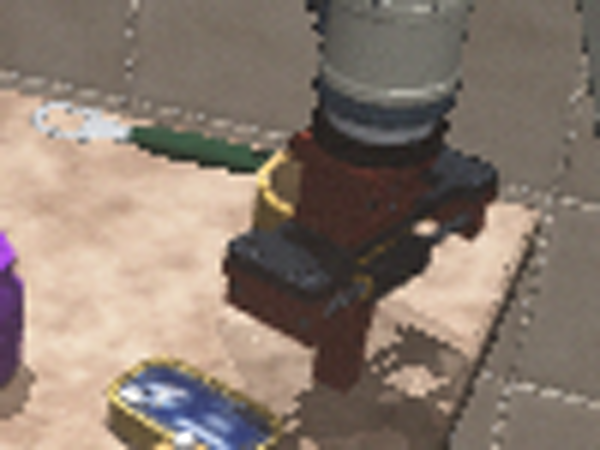

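Contact is firm at a reported z of −26.6, so the real tips are 26.6 mm above what `ee_pos` says, while xy agrees with the camera ray. I put that offset into the helper, so z now means the real tip height, and retry the tin.

```bash
sed -i 's/M=R.from_rotvec(o\["orientation"\])/o["ee_pos"]=o["ee_pos"]+[0,0,26.6]; M=R.from_rotvec(o["orientation"])/' go.py
python3 -m inch '[{"xyz":[0,0,-6],"rot":[0,0,0]},{"xyz":[0,0,-20],"rot":[0,0,0]},{"xyz":[0,0,-40],"rot":[0,0,0]},{"xyz":[0,0,-65],"rot":[0,0,0]},{"xyz":[0,0,-65],"rot":[0,0,0]},{"xyz":[0,0,-65],"rot":[0,0,0]}]' 0
python3 go.py 489 -454 60 -22; python3 go.py 489 -454 13 -22
```

```text
t: 9.25
ee_pos: [430.2, -550.3, 36.2]
orientation: [3.081, -0.599, 0.004]
ft_force: [0.6, -0.4, 0.3]
width: 37.3
grasp_force: 0.0
xyz [  18.4 -111.3    2.6] rot [ 0.0019 -0.0032 -0.0002] at [ 430.2 -550.3   62.8] azX -22.0 t 9.25
xyz [  18.3 -111.4   49.6] rot [ 0.0019 -0.0032 -0.0002] at [ 430.2 -550.3   62.8] azX -22.0 t 9.25
```

```bash
python3 -m inch '[{"xyz":[3,-15,0],"rot":[0,0,0]},{"xyz":[9,-50,0],"rot":[0,0,0]},{"xyz":[14,-85,0],"rot":[0,0,0]},{"xyz":[18,-107,0],"rot":[0,0,0]},{"xyz":[18.5,-111,0],"rot":[0,0,0]},{"xyz":[18.5,-111,0],"rot":[0,0,0]},{"xyz":[18.5,-111,0],"rot":[0,0,0]},{"xyz":[18.5,-111,0],"rot":[0,0,0]}]'
python3 go.py 489 -454 12.5 -22
```

```text
t: 9.92
ee_pos: [487.4, -453.6, 33.6]
orientation: [-3.083, 0.601, 0.001]
ft_force: [0.2, -0.7, 0.2]
width: 87.0
grasp_force: 0.0
xyz [ 1.6 -0.2 47.7] rot [-0.      0.0006 -0.0008] at [ 487.4 -453.6   60.2] azX -22.0 t 9.92
```

```bash
python3 -m inch '[{"xyz":[1,0,8],"rot":[0,0,0]},{"xyz":[1,0,20],"rot":[0,0,0]},{"xyz":[1,0,32],"rot":[0,0,0]},{"xyz":[1,0,41],"rot":[0,0,0]},{"xyz":[1,0,46],"rot":[0,0,0]},{"xyz":[1,0,47.5],"rot":[0,0,0]},{"xyz":[1,0,47.5],"rot":[0,0,0]},{"xyz":[1,0,47.5],"rot":[0,0,0]}]'
python3 -m inch '[{"xyz":[0,0,0],"rot":[0,0,0]},{"xyz":[0,0,0],"rot":[0,0,0]},{"xyz":[0,0,0],"rot":[0,0,0]},{"xyz":[0,0,0],"rot":[0,0,0]},{"xyz":[0,0,0],"rot":[0,0,0]},{"xyz":[0,0,0],"rot":[0,0,0]},{"xyz":[0,0,0],"rot":[0,0,0]},{"xyz":[0,0,0],"rot":[0,0,0]}]' 255
```

```text
t: 10.58
ee_pos: [489.1, -453.6, -13.4]
orientation: [3.084, -0.6, 0.0]
ft_force: [0.3, -0.6, -0.6]
width: 88.0
grasp_force: 0.0
t: 11.25
ee_pos: [489.1, -453.7, -13.0]
orientation: [3.083, -0.6, 0.001]
ft_force: [-0.8, 0.2, 3.4]
width: 59.3
grasp_force: 30.0
```

```bash
python3 -m inch '[{"xyz":[0,0,-4],"rot":[0,0,0]},{"xyz":[0,0,-15],"rot":[0,0,0]},{"xyz":[0,0,-33],"rot":[0,0,0]},{"xyz":[0,0,-55],"rot":[0,0,0]},{"xyz":[0,0,-80],"rot":[0,0,0]},{"xyz":[0,0,-100],"rot":[0,0,0]},{"xyz":[0,0,-112],"rot":[0,0,0]},{"xyz":[0,0,-115],"rot":[0,0,0]},{"xyz":[0,0,-115],"rot":[0,0,0]}]'
python3 go.py 560 -300 128 -22;python3 go.py 571 5 128 -6.5
```

```text
t: 12.0
ee_pos: [489.2, -453.7, 102.6]
orientation: [3.083, -0.6, 0.002]
ft_force: [-0.3, 0.4, -1.6]
width: 59.5
grasp_force: 30.0
xyz [   8.  -169.     1.1] rot [ 0.0005 -0.0015 -0.0003] at [ 489.2 -453.7  129.2] azX -22.0 t 12.0
xyz [ -96.1 -455.9    0.8] rot [ 0.0007 -0.0014 -0.2708] at [ 489.2 -453.7  129.2] azX -22.0 t 12.0
```

```bash
python3 -m inch '[{"xyz":[0,-8,0],"rot":[0,0,0]},{"xyz":[1,-25,0],"rot":[0,0,0]},{"xyz":[2,-50,0],"rot":[0,0,0]},{"xyz":[4,-80,0],"rot":[0,0,0]},{"xyz":[5,-110,0],"rot":[0,0,0]},{"xyz":[6,-140,0],"rot":[0,0,0]},{"xyz":[2,-169,0],"rot":[0,0,-0.02]},{"xyz":[-8,-199,0],"rot":[0,0,-0.05]},{"xyz":[-18,-228,0],"rot":[0,0,-0.08]},{"xyz":[-28,-256,0],"rot":[0,0,-0.11]},{"xyz":[-38,-284,0],"rot":[0,0,-0.14]},{"xyz":[-48,-314,0],"rot":[0,0,-0.17]}]'
python3 go.py 571 5 60 -6.5
```

```text
t: 13.0
ee_pos: [560.9, -141.3, 100.2]
orientation: [-3.123, 0.333, 0.004]
ft_force: [0.6, 0.2, -1.6]
width: 59.6
grasp_force: 30.0
xyz [ -20.7 -145.2   66.9] rot [-0.0005  0.0027 -0.0988] at [ 560.9 -141.3  126.8] azX -12.2 t 13.0
```

```bash
python3 -m inch '[{"xyz":[-4,-28,0],"rot":[0,0,-0.03]},{"xyz":[-9,-60,5],"rot":[0,0,-0.06]},{"xyz":[-13,-90,15],"rot":[0,0,-0.09]},{"xyz":[-17,-117,30],"rot":[0,0,-0.1]},{"xyz":[-20,-137,45],"rot":[0,0,-0.1]},{"xyz":[-20.5,-145,58],"rot":[0,0,-0.1]},{"xyz":[-20.5,-145,66],"rot":[0,0,-0.1]},{"xyz":[-20.5,-145,67],"rot":[0,0,-0.1]},{"xyz":[-20.5,-145,67],"rot":[0,0,-0.1]},{"xyz":[-20.5,-145,67],"rot":[0,0,-0.1]}]'
python3 go.py 571 5 21 -6.5
python3 - <<'E'
from h import *
a=ctrl.get_image("top")[145:230,260:350];b=ctrl.get_image("side")[150:235,260:350]
cv2.imwrite("pics/tin4.png",cv2.resize(np.hstack([a,b])[:,:,::-1],None,fx=4,fy=4))
E
```

```text
t: 13.83
ee_pos: [573.1, 0.6, 34.8]
orientation: [3.136, -0.181, 0.0]
ft_force: [-0.5, -0.3, -1.7]
width: 59.4
grasp_force: 30.0
xyz [-2.6 -4.1 40.4] rot [ 0.0001 -0.0003 -0.0022] at [573.1   0.6  61.4] azX -6.6 t 13.83
```

View pics/tin4.png

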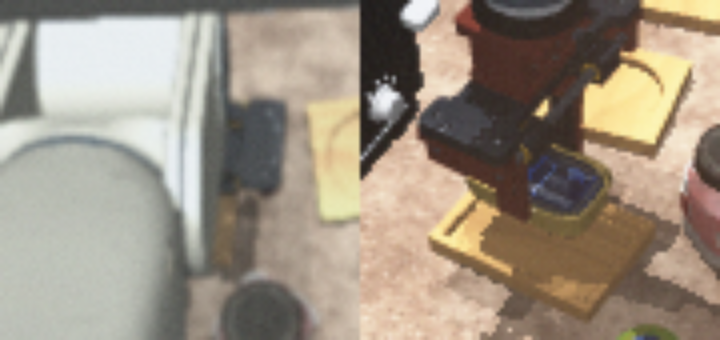

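The side view shows the tin level above the oblong recess and aligned with it. I lower it with a small correction of (-2.5,-4).

```bash
python3 -m inch '[{"xyz":[-1,-2,5],"rot":[0,0,0]},{"xyz":[-2.5,-4,14],"rot":[0,0,0]},{"xyz":[-2.5,-4,24],"rot":[0,0,0]},{"xyz":[-2.5,-4,32],"rot":[0,0,0]},{"xyz":[-2.5,-4,37],"rot":[0,0,0]},{"xyz":[-2.5,-4,39],"rot":[0,0,0]},{"xyz":[-2.5,-4,40],"rot":[0,0,0]},{"xyz":[-2.5,-4,40.5],"rot":[0,0,0]},{"xyz":[-2.5,-4,40.5],"rot":[0,0,0]}]'
python3 -m inch '[{"xyz":[0,0,0.5],"rot":[0,0,0]},{"xyz":[0,0,1.5],"rot":[0,0,0]},{"xyz":[0,0,1.5],"rot":[0,0,0]}]'
python3 go.py 571 5 21 -6.5
```

```text
t: 14.68
ee_pos: [571.1, 6.0, -5.9]
orientation: [-3.136, 0.179, -0.0]
ft_force: [-0.5, 0.3, -1.5]
width: 59.2
grasp_force: 30.0
t: 14.93
ee_pos: [571.3, 6.0, -7.0]
orientation: [-3.136, 0.179, -0.001]
ft_force: [0.1, -0.4, 0.7]
width: 59.3
grasp_force: 30.0
xyz [-0.1  1.  -1.4] rot [-0.0001 -0.0008 -0.0007] at [571.3   6.   19.6] azX -6.5 t 14.93
```

```bash
python3 -m inch '[{"xyz":[0,0,0],"rot":[0,0,0]},{"xyz":[0,0,0],"rot":[0,0,0]},{"xyz":[0,0,0],"rot":[0,0,0]},{"xyz":[0,0,0],"rot":[0,0,0]},{"xyz":[0,0,0],"rot":[0,0,0]},{"xyz":[0,0,0],"rot":[0,0,0]},{"xyz":[0,0,0],"rot":[0,0,0]}]' 0 | egrep width
python3 -m inch '[{"xyz":[0,0,-5],"rot":[0,0,0]},{"xyz":[0,0,-15],"rot":[0,0,0]},{"xyz":[0,0,-35],"rot":[0,0,0]},{"xyz":[0,0,-65],"rot":[0,0,0]},{"xyz":[0,0,-95],"rot":[0,0,0]},{"xyz":[0,0,-120],"rot":[0,0,-0.05]},{"xyz":[0,0,-130],"rot":[0,0,-0.11]},{"xyz":[0,0,-130],"rot":[0,0,-0.115]},{"xyz":[0,0,-130],"rot":[0,0,-0.115]}]'
python3 go.py 431 139 130 0
```

```text
width: 87.9
t: 16.27
ee_pos: [571.3, 6.0, 123.7]
orientation: [3.142, -0.001, 0.003]
ft_force: [0.2, -0.4, 0.5]
width: 87.9
grasp_force: 0.0
xyz [-140.4 -133.    20. ] rot [ 0.     -0.002  -0.0005] at [571.3   6.  150.3] azX -0.0 t 16.27
```

```bash
python3 -m inch '[{"xyz":[-8,-8,0],"rot":[0,0,0]},{"xyz":[-30,-28,0],"rot":[0,0,0]},{"xyz":[-58,-55,0],"rot":[0,0,0]},{"xyz":[-86,-82,0],"rot":[0,0,0]},{"xyz":[-114,-108,0],"rot":[0,0,0]},{"xyz":[-134,-127,0],"rot":[0,0,0]},{"xyz":[-140,-133,10],"rot":[0,0,0]},{"xyz":[-140,-133,20],"rot":[0,0,0]},{"xyz":[-140,-133,20],"rot":[0,0,0]},{"xyz":[-140,-133,20],"rot":[0,0,0]}]'
python3 go.py 431 139 53 0
python3 - <<'E'
from h import *
a=ctrl.get_image("top");b=ctrl.get_image("side"); cv2.imwrite("pics/f_top.png",a[:,:,::-1]);cv2.imwrite("pics/f_side.png",b[:,:,::-1])
o=np.hstack([cv2.resize(a[185:275,220:320],None,fx=4,fy=4),cv2.resize(b[180:270,280:380],None,fx=4,fy=4)])
cv2.imwrite("pics/sp1.png",o[:,:,::-1])
c=blob(b,(28,60,30),(50,255,255),(318,228,345,250)); print(cv2.boundingRect(c))
E
```

```text
t: 17.1
ee_pos: [430.2, 138.4, 101.5]
orientation: [3.141, 0.0, -0.004]
ft_force: [-0.2, 0.2, 0.7]
width: 88.1
grasp_force: 0.0
xyz [ 1.  -0.7 75.1] rot [0.0008 0.0024 0.0002] at [430.2 138.4 128.1] azX 0.0 t 17.1
(329, 238, 12, 12)
```

View pics/sp1.png

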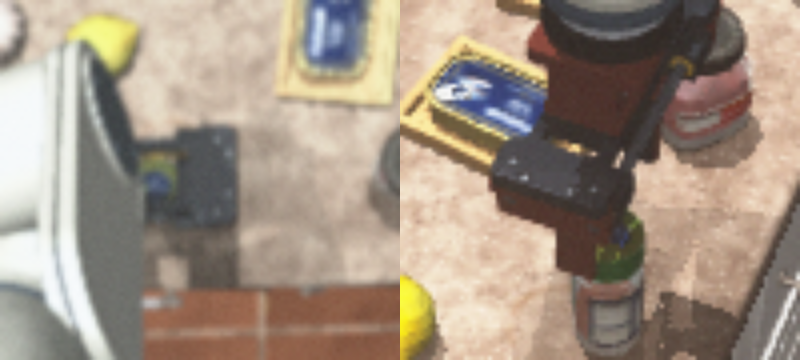

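The tin is seated in its stand, and the spice cap lies between the fingers (top-view rows line up at about 230). I descend and grip.

```bash
python3 -c "
from h import *
for s in (44,57): print(proj('side',(430.2,138.4+s,128)))"
python3 -m inch '[{"xyz":[1,-1,8],"rot":[0,0,0]},{"xyz":[1,-1,22],"rot":[0,0,0]},{"xyz":[1,-1,38],"rot":[0,0,0]},{"xyz":[1,-1,54],"rot":[0,0,0]},{"xyz":[1,-1,66],"rot":[0,0,0]},{"xyz":[1,-1,73],"rot":[0,0,0]},{"xyz":[1,-1,75],"rot":[0,0,0]},{"xyz":[1,-1,75],"rot":[0,0,0]}]' | egrep 'pos|ft'
python3 -m inch '[{"xyz":[0,0,0],"rot":[0,0,0]},{"xyz":[0,0,0],"rot":[0,0,0]},{"xyz":[0,0,0],"rot":[0,0,0]},{"xyz":[0,0,0],"rot":[0,0,0]},{"xyz":[0,0,0],"rot":[0,0,0]},{"xyz":[0,0,0],"rot":[0,0,0]},{"xyz":[0,0,0],"rot":[0,0,0]},{"xyz":[0,0,0],"rot":[0,0,0]},{"xyz":[0,0,0],"rot":[0,0,0]}]' 255
python3 go.py 431 139 200 0
```

```text
(np.float64(324.89377103139947), np.float64(246.20843511634422))
(np.float64(322.6310198552116), np.float64(250.40221004886516))
ee_pos: [431.8, 139.5, 27.1]
ft_force: [-0.5, -0.5, 0.1]
t: 18.62
ee_pos: [431.9, 139.9, 27.7]
orientation: [-3.142, -0.001, -0.0]
ft_force: [-1.3, -0.3, 2.7]
width: 46.0
grasp_force: 29.9
xyz [  -0.8    0.9 -145.7] rot [-0.     -0.0002  0.0008] at [431.9 139.9  54.3] azX 0.0 t 18.62
```

```bash
python3 -m inch '[{"xyz":[0,0,-3],"rot":[0,0,0]},{"xyz":[0,0,-12],"rot":[0,0,0]},{"xyz":[0,0,-30],"rot":[0,0,0]},{"xyz":[0,0,-55],"rot":[0,0,0]},{"xyz":[0,0,-80],"rot":[0,0,0]},{"xyz":[0,0,-100],"rot":[0,0,0]},{"xyz":[0,0,-109],"rot":[0,0,0]},{"xyz":[0,0,-110],"rot":[0,0,0]},{"xyz":[0,0,-110],"rot":[0,0,0]}]' | egrep 'pos|ft|width'
python3 -m inch '[{"xyz":[4,7,0],"rot":[0,0,0]},{"xyz":[14,24,0],"rot":[0,0,0]},{"xyz":[28,48,0],"rot":[0,0,0]},{"xyz":[42,73,0],"rot":[0,0,0]},{"xyz":[56,98,0],"rot":[0,0,0]},{"xyz":[70,122,0],"rot":[0,0,0]},{"xyz":[84,147,0],"rot":[0,0,0]},{"xyz":[98,172,0],"rot":[0,0,0]},{"xyz":[112,196,0],"rot":[0,0,0]},{"xyz":[125,221,0],"rot":[0,0,0]},{"xyz":[133,248,0],"rot":[0,0,0]},{"xyz":[137,277,0],"rot":[0,0,0]}]' | egrep 'pos|ft|width'
python3 -m inch '[{"xyz":[0,29,0],"rot":[0,0,0]},{"xyz":[0,58,0],"rot":[0,0,0]},{"xyz":[0,87,0],"rot":[0,0,0]},{"xyz":[0,115,0],"rot":[0,0,0]},{"xyz":[0,138,0],"rot":[0,0,0]},{"xyz":[0,153,0],"rot":[0,0,0]},{"xyz":[0,158,0],"rot":[0,0,0]},{"xyz":[0,158,0],"rot":[0,0,0]},{"xyz":[0,158,0],"rot":[0,0,0]}]' | egrep 'pos|ft|width'
python3 go.py 569 -297 60.5 0
```

```text
ee_pos: [431.8, 139.9, 137.8]
ft_force: [-0.5, 0.1, -1.6]
width: 45.8
ee_pos: [569.0, -138.6, 135.6]
ft_force: [0.2, -1.1, -0.4]
width: 45.6
ee_pos: [568.6, -294.3, 136.7]
ft_force: [-0.1, 0.6, -0.4]
width: 45.5
xyz [  0.5   2.8 102.8] rot [-0.0011  0.0014  0.0007] at [ 568.6 -294.3  163.3] azX 0.0 t 21.12
```

```bash
python3 -m inch '[{"xyz":[0,2,6],"rot":[0,0,0]},{"xyz":[0,2,18],"rot":[0,0,0]},{"xyz":[0,2,36],"rot":[0,0,0]},{"xyz":[0,2,54],"rot":[0,0,0]},{"xyz":[0,2,70],"rot":[0,0,0]},{"xyz":[0,2,78],"rot":[0,0,0]},{"xyz":[0,2,80],"rot":[0,0,0]},{"xyz":[0,2,80],"rot":[0,0,0]},{"xyz":[0,2,80],"rot":[0,0,0]}]' | egrep 'pos|ft|width'
python3 go.py 569 -297 60.5 0
python3 - <<'E'
from h import *
a=ctrl.get_image("top");b=ctrl.get_image("side")
o=np.hstack([cv2.resize(a[150:240,360:460],None,fx=4,fy=4),cv2.resize(b[85:175,300:400],None,fx=4,fy=4)])
cv2.imwrite("pics/sp2.png",o[:,:,::-1])
E
```

```text
ee_pos: [569.6, -297.0, 58.0]
ft_force: [-0.3, -0.7, -1.1]
width: 45.5
xyz [-0.6  0.  24.1] rot [ 0.0003 -0.0007  0.0012] at [ 569.6 -297.    84.6] azX 0.1 t 21.87
```

View pics/sp2.png

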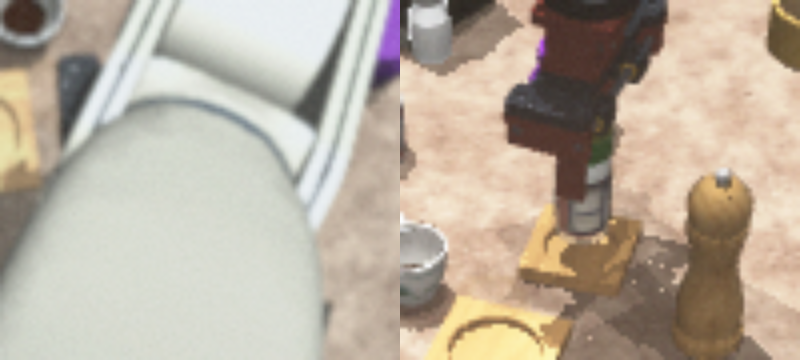

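The jar hangs upright over the small recess. I lower it the last 24 mm.

```bash
python3 -c "
from h import *
u,v=proj('side',(569.6,-297,30));print((u-300)*4+400,(v-85)*4)"
python3 -m inch '[{"xyz":[0,0,5],"rot":[0,0,0]},{"xyz":[0,0,11],"rot":[0,0,0]},{"xyz":[0,0,17],"rot":[0,0,0]},{"xyz":[0,0,21],"rot":[0,0,0]},{"xyz":[0,0,23],"rot":[0,0,0]},{"xyz":[0,0,24],"rot":[0,0,0]},{"xyz":[0,0,24.5],"rot":[0,0,0]},{"xyz":[0,0,24.5],"rot":[0,0,0]}]' | egrep 'pos|ft|width'
```

```text
579.822488660719 228.8094887627692
ee_pos: [568.9, -297.0, 33.6]
ft_force: [-2.4, 1.3, 6.6]
width: 45.5
```

```bash
python3 -m inch '[{"xyz":[0,0,0.5],"rot":[0,0,0]},{"xyz":[0,0,1],"rot":[0,0,0]},{"xyz":[0,0,1],"rot":[0,0,0]}]' | egrep 'pos|ft|width'
```

```text
ee_pos: [569.4, -297.2, 33.5]
ft_force: [-3.8, 1.7, 11.5]
width: 45.6
```

```bash
python3 -m inch '[{"xyz":[0,0,-1],"rot":[0,0,0]},{"xyz":[0,0,-1],"rot":[0,0,0]},{"xyz":[0,0,-1],"rot":[0,0,0]}]' | egrep 'pos|ft|width'
python3 -m inch '[{"xyz":[0,0,0],"rot":[0,0,0]},{"xyz":[0,0,0],"rot":[0,0,0]},{"xyz":[0,0,0],"rot":[0,0,0]},{"xyz":[0,0,0],"rot":[0,0,0]},{"xyz":[0,0,0],"rot":[0,0,0]},{"xyz":[0,0,0],"rot":[0,0,0]},{"xyz":[0,0,0],"rot":[0,0,0]},{"xyz":[0,0,0],"rot":[0,0,0]}]' 0 | egrep 'pos|ft|width'
python3 -m inch '[{"xyz":[0,0,-5],"rot":[0,0,0]},{"xyz":[0,0,-20],"rot":[0,0,0]},{"xyz":[0,0,-45],"rot":[0,0,0]},{"xyz":[0,0,-75],"rot":[0,0,0]},{"xyz":[0,0,-105],"rot":[0,0,0]},{"xyz":[0,0,-130],"rot":[0,0,0]},{"xyz":[0,0,-138],"rot":[0,0,0]},{"xyz":[0,0,-140],"rot":[0,0,0]},{"xyz":[0,0,-140],"rot":[0,0,0]}]' | egrep 'pos|ft|width'
python3 go.py 436 -238 200 0
```

```text
ee_pos: [569.4, -297.3, 33.6]
ft_force: [-1.4, 0.8, 6.2]
width: 45.2
ee_pos: [569.1, -297.0, 33.0]
ft_force: [-0.0, 0.5, 0.4]
width: 87.5
ee_pos: [569.0, -297.0, 173.1]
ft_force: [-0.2, 0.0, -1.1]
width: 87.9
xyz [-132.9  -59.1   -0.4] rot [ 0.0001 -0.0003  0.0008] at [ 569.  -297.   199.7] azX 0.0 t 24.55
```

```bash
python3 -c "
from h import *
print(tri((389.2,222.8),(380.6,130)), onz('top',(389.2,222.8),168))"
python3 -m inch '[{"xyz":[-8,-4,0],"rot":[0,0,0]},{"xyz":[-28,-13,0],"rot":[0,0,0]},{"xyz":[-56,-25,0],"rot":[0,0,0]},{"xyz":[-84,-37,0],"rot":[0,0,0]},{"xyz":[-110,-49,0],"rot":[0,0,0]},{"xyz":[-127,-57,0],"rot":[0,0,0]},{"xyz":[-133,-59,0],"rot":[0,0,0]},{"xyz":[-133,-59,0],"rot":[0,0,0]},{"xyz":[-133,-59,0],"rot":[0,0,0]}]' | egrep 'pos|ft|width'
python3 go.py 436 -238 121 0
python3 - <<'E'
from h import *
a=ctrl.get_image("top");b=ctrl.get_image("side")
o=np.hstack([cv2.resize(a[150:255,350:450],None,fx=4,fy=4),cv2.resize(b[75:180,310:410],None,fx=4,fy=4)])
cv2.imwrite("pics/ml.png",o[:,:,::-1])
E
```

```text
(array([ 440.35291083, -245.8034685 ,  159.18341865]), np.float64(0.7706694438681948)) [ 440.05741405 -244.64953026  168.        ]
ee_pos: [436.4, -238.4, 172.6]
ft_force: [0.6, 0.3, 0.3]
width: 87.7
xyz [-0.4 -0.4 78.2] rot [-0.0001  0.0001  0.0006] at [ 436.4 -238.4  199.2] azX 0.0 t 25.3
```

View pics/ml.png

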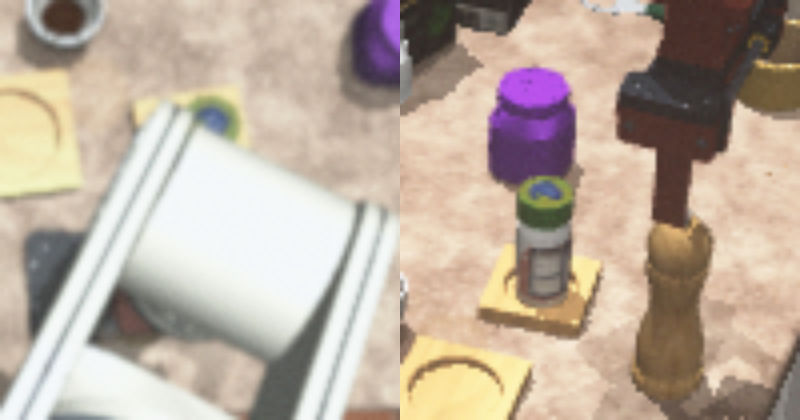

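The spice jar stands in the small stand. The mill's near finger is at the knob, (688,215) in the crop. The knob gives (440,-245), and I check that against the foot edge at side pixel (377,174.5).

```bash
python3 -c "
from h import *
p=onz('side',(377,174.5),0); c=cam('side')[2]; d=p-c; d[2]=0; d/=np.linalg.norm(d); print(p, p+29*d)
S=cv2.imread('pics/side0.png')[:,:,::-1].copy()
b=blob(S,(8,90,60),(26,255,255),(362,120,394,182)); print(cv2.boundingRect(b))"
python3 go.py 439 -243 121 0
```

```text
[ 428.41698711 -223.65092934    0.        ] [ 435.41181265 -251.79471046    0.        ]
(368, 120, 26, 55)
xyz [ 1.8  4.3 78.5] rot [ 0.0002 -0.0005  0.0008] at [ 437.2 -238.7  199.5] azX 0.0 t 25.4
```

```bash
python3 -m inch '[{"xyz":[2,4,0],"rot":[0,0,0]},{"xyz":[2,7,3],"rot":[0,0,0]},{"xyz":[2,7,14],"rot":[0,0,0]},{"xyz":[2,7,30],"rot":[0,0,0]},{"xyz":[2,7,46],"rot":[0,0,0]},{"xyz":[2,7,62],"rot":[0,0,0]},{"xyz":[2,7,73],"rot":[0,0,0]},{"xyz":[2,7,78],"rot":[0,0,0]},{"xyz":[2,7,78],"rot":[0,0,0]},{"xyz":[2,7,78],"rot":[0,0,0]}]' | egrep 'pos|ft|width'
python3 -m inch '[{"xyz":[0,0,0],"rot":[0,0,0]},{"xyz":[0,0,0],"rot":[0,0,0]},{"xyz":[0,0,0],"rot":[0,0,0]},{"xyz":[0,0,0],"rot":[0,0,0]}]' 100 | egrep 'pos|ft|width'
python3 - <<'E'
from h import *
a=ctrl.get_image("top");b=ctrl.get_image("side")
o=np.hstack([cv2.resize(a[150:255,350:450],None,fx=4,fy=4),cv2.resize(b[75:180,310:410],None,fx=4,fy=4)])
cv2.imwrite("pics/ml2.png",o[:,:,::-1])
E
```

```text
ee_pos: [438.2, -245.2, 94.9]
ft_force: [-0.3, -0.1, 0.3]
width: 87.5
ee_pos: [438.4, -245.3, 95.6]
ft_force: [0.2, 0.7, 0.2]
width: 64.7
```

View pics/ml2.png

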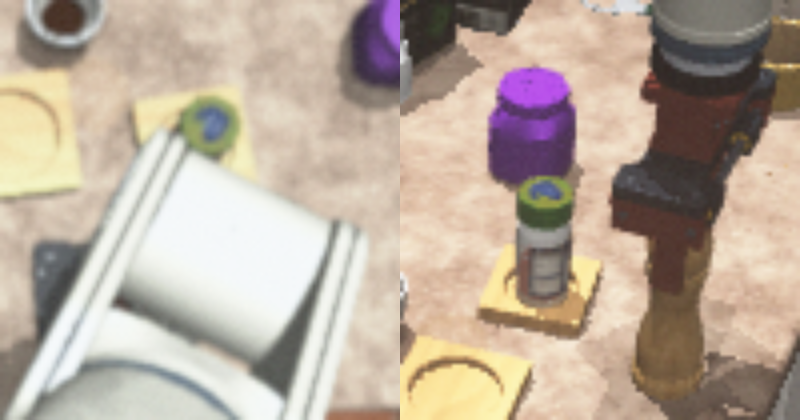

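The fingers straddle the head, and the near finger is about 2 mm low in x. I nudge +2 mm and close.

```bash
python3 -m inch '[{"xyz":[1,0,0],"rot":[0,0,0]},{"xyz":[2,0,0],"rot":[0,0,0]},{"xyz":[2,0,0],"rot":[0,0,0]}]' | egrep 'pos|ft'
python3 -m inch '[{"xyz":[0,0,0],"rot":[0,0,0]},{"xyz":[0,0,0],"rot":[0,0,0]},{"xyz":[0,0,0],"rot":[0,0,0]},{"xyz":[0,0,0],"rot":[0,0,0]},{"xyz":[0,0,0],"rot":[0,0,0]},{"xyz":[0,0,0],"rot":[0,0,0]},{"xyz":[0,0,0],"rot":[0,0,0]}]' 255 | egrep 'pos|ft|width|grasp'
python3 -m inch '[{"xyz":[0,0,-2],"rot":[0,0,0]},{"xyz":[0,0,-8],"rot":[0,0,0]},{"xyz":[0,0,-18],"rot":[0,0,0]},{"xyz":[0,0,-28],"rot":[0,0,0]},{"xyz":[0,0,-36],"rot":[0,0,0]},{"xyz":[0,0,-40],"rot":[0,0,0]},{"xyz":[0,0,-40],"rot":[0,0,0]}]' | egrep 'pos|ft|width|grasp'
python3 go.py 584 -154 127 0
python3 - <<'E'
from h import *
b=ctrl.get_image("side")
cv2.imwrite("pics/ml3.png",cv2.resize(b[60:195,300:410],None,fx=4,fy=4)[:,:,::-1])
E
```

```text
ee_pos: [440.3, -245.2, 95.2]
ft_force: [-0.4, -0.2, 0.2]
ee_pos: [440.1, -245.2, 95.1]
ft_force: [0.0, -1.6, 0.3]
width: 47.0
grasp_force: 30.0
ee_pos: [440.9, -245.6, 136.6]
ft_force: [-0.3, -0.2, -1.9]
width: 46.8
grasp_force: 30.0
xyz [143.1 -91.6  36.4] rot [ 0.0013 -0.0023  0.0008] at [ 440.9 -245.6  163.2] azX 0.0 t 28.08
```

View pics/ml3.png

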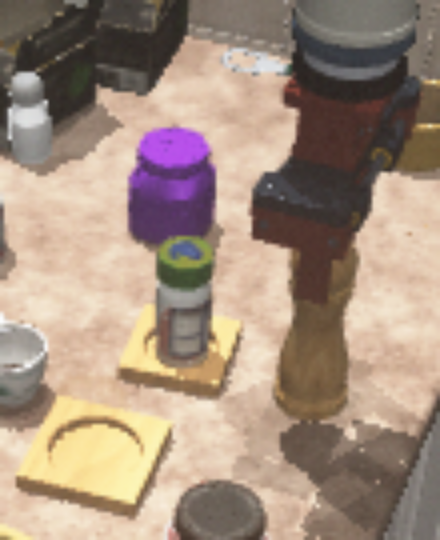

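The mill hangs upright in the grip. It goes to the medium stand now. My picture views are used up, so further checks are numeric.

```bash
python3 -m inch '[{"xyz":[5,-3,0],"rot":[0,0,0]},{"xyz":[18,-11,0],"rot":[0,0,0]},{"xyz":[37,-23,0],"rot":[0,0,0]},{"xyz":[57,-36,0],"rot":[0,0,0]},{"xyz":[77,-49,0],"rot":[0,0,0]},{"xyz":[97,-62,0],"rot":[0,0,0]},{"xyz":[117,-75,0],"rot":[0,0,0]},{"xyz":[133,-85,0],"rot":[0,0,0]},{"xyz":[142,-91,0],"rot":[0,0,0]},{"xyz":[143.5,-92,0],"rot":[0,0,0]},{"xyz":[143.5,-92,0],"rot":[0,0,0]},{"xyz":[143.5,-92,0],"rot":[0,0,0]}]' | egrep 'pos|ft|width'
python3 go.py 584 -154 127.7 0
python3 - <<'E'
from h import *
b=ctrl.get_image("side"); c=blob(b,(8,70,50),(26,255,255),(300,90,350,150)); o=ctrl.get_obs()
print(o["ee_pos"],cv2.boundingRect(c), "expect head/foot",proj("side",o["ee_pos"]+[0,0,26.6+18]),proj("side",o["ee_pos"]+[0,0,26.6-121.7]))
# recess circle of the medium stand: dark rim arc vs stand hull in the first pictures
E
```

```text
ee_pos: [582.4, -153.2, 134.6]
ft_force: [-0.9, -0.4, -2.8]
width: 46.9
xyz [ 1.6  0.8 33.5] rot [-0.0002  0.0016  0.0007] at [ 582.4 -153.2  161.2] azX 0.0 t 29.13
[ 582.35050568 -153.44831962  134.73206668] (314, 118, 32, 32) expect head/foot (np.float64(323.775047549739), np.float64(130.38947644741415)) (np.float64(324.0519266281756), np.float64(165.9678642875721))
```

```bash
python3 -m inch '[{"xyz":[1.5,0.5,4],"rot":[0,0,0]},{"xyz":[1.5,0.5,11],"rot":[0,0,0]},{"xyz":[1.5,0.5,19],"rot":[0,0,0]},{"xyz":[1.5,0.5,26],"rot":[0,0,0]},{"xyz":[1.5,0.5,30],"rot":[0,0,0]},{"xyz":[1.5,0.5,32],"rot":[0,0,0]},{"xyz":[1.5,0.5,33],"rot":[0,0,0]},{"xyz":[1.5,0.5,33],"rot":[0,0,0]}]' | egrep 'pos|ft|width'
python3 go.py 584 -154 127.7 0
```

```text
ee_pos: [584.9, -153.5, 101.8]
ft_force: [-0.2, 0.1, -2.6]
width: 47.0
xyz [-0.9  0.5  0.7] rot [-0.0001  0.0004  0.0008] at [ 584.9 -153.5  128.4] azX 0.0 t 29.85
```

```bash
python3 -m inch '[{"xyz":[0,0,0.5],"rot":[0,0,0]},{"xyz":[0,0,1],"rot":[0,0,0]},{"xyz":[0,0,1.5],"rot":[0,0,0]},{"xyz":[0,0,1.5],"rot":[0,0,0]}]' | egrep 'pos|ft|width'
```

```text
ee_pos: [585.4, -153.7, 101.1]
ft_force: [-0.9, -0.8, 0.6]
width: 47.3
```

```bash
python3 -m inch '[{"xyz":[0,0,0],"rot":[0,0,0]},{"xyz":[0,0,0],"rot":[0,0,0]},{"xyz":[0,0,0],"rot":[0,0,0]},{"xyz":[0,0,0],"rot":[0,0,0]},{"xyz":[0,0,0],"rot":[0,0,0]},{"xyz":[0,0,0],"rot":[0,0,0]},{"xyz":[0,0,0],"rot":[0,0,0]},{"xyz":[0,0,0],"rot":[0,0,0]}]' 0 | egrep 'pos|ft|width'
python3 -m inch '[{"xyz":[0,0,-4],"rot":[0,0,0]},{"xyz":[0,0,-15],"rot":[0,0,0]},{"xyz":[0,0,-35],"rot":[0,0,0]},{"xyz":[0,0,-60],"rot":[0,0,0]},{"xyz":[0,0,-75],"rot":[0,0,0]},{"xyz":[0,0,-80],"rot":[0,0,0]},{"xyz":[0,0,-80],"rot":[0,0,0]}]' | egrep 'pos|ft|width'
python3 - <<'E'
from h import *
T=cv2.imread("pics/top0.png")[:,:,::-1].copy()
print(onz("side",(354.9,188.6),86).round(1),onz("top",(325.2,225.2),86).round(1),onz("top",(324.8,226.3),86).round(1))
g=cv2.GaussianBlur(cv2.cvtColor(cv2.resize(T[205:248,300:350],None,fx=8,fy=8,interpolation=cv2.INTER_CUBIC),cv2.COLOR_RGB2GRAY),(9,9),2)
c=cv2.HoughCircles(g,cv2.HOUGH_GRADIENT,1,200,param1=80,param2=15,minRadius=76,maxRadius=94)
for x,y,r in c[0]: print("hough",r/8,onz("top",(300+x/8-.5,205+y/8-.5),86).round(1))
b=ctrl.get_image("side"); cv2.imwrite("pics/x_side.png",b[:,:,::-1])
c=blob(b,(8,70,50),(26,255,255),(300,90,350,183)); print("mill",cv2.boundingRect(c), proj("side",(584,-154,6)),proj("side",(584,-154,176)))
E
python3 go.py 444 -60 150 0
```

```text
ee_pos: [585.0, -153.5, 100.6]
ft_force: [-0.2, 0.5, 0.2]
width: 87.8
ee_pos: [586.1, -153.9, 182.8]
ft_force: [0.5, 0.4, -0.1]
width: 87.8
[445.3 -58.7  86. ] [445.5 -62.9  86. ] [442.2 -61.6  86. ]
xyz [-142.3  -94.    58.8] rot [ 0.001  -0.0036  0.0008] at [ 586.1 -153.9  209.4] azX 0.0 t 31.43Traceback (most recent call last):
  File "<stdin>", line 6, in <module>
TypeError: 'NoneType' object is not subscriptable
```

```bash
python3 -m inch '[{"xyz":[-8,-5,0],"rot":[0,0,0]},{"xyz":[-30,-20,0],"rot":[0,0,0]},{"xyz":[-60,-39,0],"rot":[0,0,0]},{"xyz":[-90,-58,0],"rot":[0,0,0]},{"xyz":[-117,-76,10],"rot":[0,0,0]},{"xyz":[-135,-88,30],"rot":[0,0,0]},{"xyz":[-141.5,-93,55],"rot":[0,0,0]},{"xyz":[-141.5,-93,75],"rot":[0,0,0]},{"xyz":[-141.5,-93,80],"rot":[0,0,0]},{"xyz":[-141.5,-93,80],"rot":[0,0,0]},{"xyz":[-141.5,-93,80],"rot":[0,0,0]}]' | egrep 'pos|ft|width'
python3 go.py 444.5 -61 42 0
python3 - <<'E'
from h import *
b=ctrl.get_image("side"); cv2.imwrite("pics/y_side.png",b[:,:,::-1])
c=blob(b,(8,70,50),(26,255,255),(300,110,346,183)); print("mill",cv2.boundingRect(c), proj("side",(584,-154,6)),proj("side",(584,-154,176)))
E
```

```text
ee_pos: [443.3, -60.7, 100.5]
ft_force: [-0.1, -0.6, -0.0]
width: 87.3
xyz [ 1.3  0.3 85.1] rot [-0.0001  0.0011  0.0007] at [443.3 -60.7 127.1] azX 0.0 t 32.35
mill (300, 132, 46, 51) (np.float64(323.7093674151335), np.float64(173.43224089458576)) (np.float64(323.33671484318677), np.float64(131.05592958825707))
```

```bash
python3 -m inch '[{"xyz":[1,0.3,6],"rot":[0,0,0]},{"xyz":[1,0.3,18],"rot":[0,0,0]},{"xyz":[1,0.3,32],"rot":[0,0,0]},{"xyz":[1,0.3,42],"rot":[0,0,0]},{"xyz":[1,0.3,48],"rot":[0,0,0]},{"xyz":[1,0.3,50],"rot":[0,0,0]},{"xyz":[1,0.3,50],"rot":[0,0,0]}]' | egrep 'pos|ft|width'
python3 go.py 444.5 -61 42 0
```

```text
ee_pos: [444.4, -61.0, 50.3]
ft_force: [0.4, -0.2, 0.2]
width: 88.0
xyz [ 0.2  0.  34.9] rot [-0.0001  0.0006  0.0007] at [444.4 -61.   76.9] azX 0.0 t 32.98
```

Tips are already 9 mm below the lid top with no contact. I continue and grip.

```bash
python3 -m inch '[{"xyz":[0,0,5],"rot":[0,0,0]},{"xyz":[0,0,12],"rot":[0,0,0]},{"xyz":[0,0,20],"rot":[0,0,0]},{"xyz":[0,0,28],"rot":[0,0,0]},{"xyz":[0,0,33],"rot":[0,0,0]},{"xyz":[0,0,35],"rot":[0,0,0]},{"xyz":[0,0,35],"rot":[0,0,0]}]' | egrep 'pos|ft|width'
python3 -m inch '[{"xyz":[0,0,0],"rot":[0,0,0]},{"xyz":[0,0,0],"rot":[0,0,0]},{"xyz":[0,0,0],"rot":[0,0,0]},{"xyz":[0,0,0],"rot":[0,0,0]},{"xyz":[0,0,0],"rot":[0,0,0]},{"xyz":[0,0,0],"rot":[0,0,0]},{"xyz":[0,0,0],"rot":[0,0,0]},{"xyz":[0,0,0],"rot":[0,0,0]}]' 255 | egrep 'pos|ft|width|grasp'
python3 -m inch '[{"xyz":[0,0,-3],"rot":[0,0,0]},{"xyz":[0,0,-12],"rot":[0,0,0]},{"xyz":[0,0,-26],"rot":[0,0,0]},{"xyz":[0,0,-42],"rot":[0,0,0]},{"xyz":[0,0,-54],"rot":[0,0,0]},{"xyz":[0,0,-60],"rot":[0,0,0]},{"xyz":[0,0,-60],"rot":[0,0,0]},{"xyz":[0,0,-60],"rot":[0,0,0]}]' | egrep 'pos|ft|width|grasp'
python3 go.py 440 340 100 0
```

```text
ee_pos: [443.9, -60.8, 14.8]
ft_force: [-0.9, 0.5, -0.4]
width: 87.5
ee_pos: [444.4, -60.9, 15.6]
ft_force: [-0.6, 0.1, -3.0]
width: 79.9
grasp_force: 30.0
ee_pos: [444.5, -61.0, 75.9]
ft_force: [0.2, -0.2, -4.0]
width: 79.6
grasp_force: 30.0
xyz [  -4.2 -401.     2.4] rot [ 0.0001 -0.0008  0.0008] at [444.5 -61.  102.5] azX 0.0 t 34.9
```

The width reads 79.9 instead of 70, which is odd. I check numerically whether the jar hangs upright by comparing its silhouette in the side view before and now.

```bash
python3 - <<'E'
from h import *
S=cv2.imread("pics/side0.png")[:,:,::-1].copy(); b=ctrl.get_image("side"); T0=cv2.imread("pics/top0.png")[:,:,::-1].copy()
cv2.imwrite("pics/z_side.png",b[:,:,::-1])
d=cv2.cvtColor(cv2.absdiff(b,S),cv2.COLOR_RGB2GRAY)
h0=cv2.cvtColor(S,cv2.COLOR_RGB2HSV);h1=cv2.cvtColor(b,cv2.COLOR_RGB2HSV)
def rows(h,r0,r1,c0,c1):
    for r in range(r0,r1,3):
        m=[(c) for c in range(c0,c1) if ((h[r,c,0]<8 or h[r,c,0]>165) and h[r,c,1]>55 and h[r,c,2]>60)]
        print(r,(min(m),max(m),len(m)) if m else None,end='; ')
    print()
rows(h0,186,222,330,380); rows(h1,160,214,320,385)
for z in (0,20,43,66,86): 
    print(z,np.round(proj("side",(444.5,-61,z)),1),np.round(proj("side",(444.5,-61,z+60)),1))
    u=np.array([201-444.5,691.5+61]);u/=np.linalg.norm(u);w=np.array([-u[1],u[0]])*35
    print("   edges0",[round(proj("side",(444.5+s*w[0],-61+s*w[1],z))[0],1) for s in(-1,1)],"now",[round(proj("side",(444.5+s*w[0],-61+s*w[1],z+60))[0],1) for s in(-1,1)])
E
```

```text
186 None; 189 None; 192 (342, 342, 1); 195 (342, 345, 4); 198 (340, 366, 18); 201 (340, 366, 26); 204 (343, 367, 20); 207 (344, 365, 18); 210 (346, 362, 6); 213 (349, 357, 9); 216 None; 219 None; 
160 (351, 362, 10); 163 None; 166 None; 169 None; 172 (335, 335, 1); 175 (335, 350, 4); 178 (335, 354, 14); 181 (341, 365, 14); 184 (342, 367, 22); 187 (341, 367, 22); 190 (341, 368, 24); 193 (343, 367, 20); 196 (346, 364, 9); 199 (348, 360, 12); 202 None; 205 (357, 357, 1); 208 None; 211 None; 
0 [354.  208.2] [355.  194.4]
   edges0 [np.float64(342.2), np.float64(365.8)] now [np.float64(342.7), np.float64(367.3)]
20 [354.3 203.7] [355.3 189.6]
   edges0 [np.float64(342.4), np.float64(366.3)] now [np.float64(342.9), np.float64(367.8)]
43 [354.7 198.4] [355.8 183.9]
   edges0 [np.float64(342.6), np.float64(366.8)] now [np.float64(343.2), np.float64(368.4)]
66 [355.1 193. ] [356.2 178. ]
   edges0 [np.float64(342.8), np.float64(367.4)] now [np.float64(343.4), np.float64(369.0)]
86 [355.5 188.1] [356.6 172.8]
   edges0 [np.float64(343.0), np.float64(367.9)] now [np.float64(343.6), np.float64(369.6)]
```

The silhouette is symmetric and upright, and was already about 27–28 px wide (≈79 mm) at the start. So the jar really is about 79.6 mm wide and fits its 86 mm recess with roughly ±3 mm. I carry it over and then centre it using both cameras.

```bash
python3 -m inch '[{"xyz":[0,-7,0],"rot":[0,0,0]},{"xyz":[0,-24,0],"rot":[0,0,0]},{"xyz":[0,-50,0],"rot":[0,0,0]},{"xyz":[0,-78,0],"rot":[0,0,0]},{"xyz":[-1,-106,0],"rot":[0,0,0]},{"xyz":[-1,-134,0],"rot":[0,0,0]},{"xyz":[-1,-162,0],"rot":[0,0,0]},{"xyz":[-2,-190,0],"rot":[0,0,0]},{"xyz":[-2,-218,0],"rot":[0,0,0]},{"xyz":[-2,-246,0],"rot":[0,0,0]},{"xyz":[-3,-274,0],"rot":[0,0,0]},{"xyz":[-3,-302,0],"rot":[0,0,0]}]' | egrep 'pos|ft|width'
python3 -m inch '[{"xyz":[0,-27,0],"rot":[0,0,0]},{"xyz":[0,-54,0],"rot":[0,0,0]},{"xyz":[-1,-77,0],"rot":[0,0,0]},{"xyz":[-1,-92,0],"rot":[0,0,0]},{"xyz":[-1,-98,0],"rot":[0,0,0]},{"xyz":[-1,-99,0],"rot":[0,0,0]},{"xyz":[-1,-99,0],"rot":[0,0,0]},{"xyz":[-1,-99,0],"rot":[0,0,0]},{"xyz":[-1,-99,0],"rot":[0,0,0]}]' | egrep 'pos|ft|width'
python3 go.py 440 340 100 0
python3 - <<'E'
from h import *
for n in("top","side"): cv2.imwrite(f"pics/L_{n}.png",ctrl.get_image(n)[:,:,::-1])
S=cv2.imread("pics/side0.png")[:,:,::-1].copy();T=cv2.imread("pics/top0.png")[:,:,::-1].copy()
# stand_large top-face corners from polygon of the wood mask in the first pictures
for n,I,bx in (("top",T,(180,208,228,255)),("side",S,(250,288,336,364))):
    m=cv2.convexHull(blob(I,(16,55,90),(34,255,255),bx,5))
    q=cv2.approxPolyDP(m,0.05*cv2.arcLength(m,True),True)[:,0]
    W=np.array([onz(n,p,14 if n=="top" else 14)[:2] for p in q]); print(n,q.tolist(),W.round().tolist(),W.mean(0).round(1))
# recess rim: centre of Hough circle in images rectified to the plane z=14
    H=cv2.getPerspectiveTransform(np.float32([proj(n,(440+a,340+b,14)) for a,b in((-60,-60),(60,-60),(60,60),(-60,60))]),np.float32([[0,0],[480,0],[480,480],[0,480]]))
    g=cv2.cvtColor(cv2.warpPerspective(I,H,(480,480),flags=cv2.INTER_CUBIC),cv2.COLOR_RGB2GRAY); g=cv2.GaussianBlur(g,(0,0),5)
    c=cv2.HoughCircles(g,cv2.HOUGH_GRADIENT,1,400,param1=40,param2=8,minRadius=150,maxRadius=190)
    if c is not None: print(" circle centre",440-60+c[0][0][0]/4,340-60+c[0][0][1]/4,"r",c[0][0][2]/4)
E
```

```text
ee_pos: [439.9, 242.5, 74.6]
ft_force: [1.3, -0.6, -3.4]
width: 79.2
ee_pos: [440.0, 338.8, 75.4]
ft_force: [-0.0, 0.2, -4.6]
width: 79.9
xyz [-0.  -1.2  2. ] rot [ 0.0006  0.0007 -0.0005] at [440.  338.8 102. ] azX -0.0 t 36.7
top [[220, 216], [220, 249], [187, 250], [188, 218]] [[493.0, 286.0], [385.0, 285.0], [385.0, 394.0], [490.0, 394.0]] [438.1 339.7]
side [[287, 290], [328, 314], [297, 363], [253, 323]] [[496.0, 266.0], [378.0, 284.0], [394.0, 416.0], [529.0, 375.0]] [449.  335.1]
 circle centre 439.125 342.375 r 44.425
```

```bash
python3 - <<'E'
from h import *
b=cv2.imread("pics/L_side.png")[:,:,::-1].copy(); h=cv2.cvtColor(b,cv2.COLOR_RGB2HSV)
P=np.array([440,338.8]); f=60.4; c=cam("side")[2]
u=c[:2]-P;u/=np.linalg.norm(u);w=np.array([-u[1],u[0]])*39.8
for z in (0,15,30,45): 
    print(z,np.round(proj("side",(*P,f+z)),1),"edges",[np.round(proj("side",(*(P+s*w),f+z)),1).tolist() for s in(-1,1)],"near",np.round(proj("side",(*(P+39.8*u),f+z)),1))
for r in range(265,325,4):
    m=[x for x in range(260,345) if ((h[r,x,0]<9 or h[r,x,0]>165) and h[r,x,1]>50 and h[r,x,2]>50)]
    print(r,(min(m),max(m),len(m)) if m else None,end='; ')
print(); 
for r in range(272,322,6): print(r,' '.join("%d/%d/%d"%tuple(h[r,x]) for x in range(264,330,5)))
E
```

```text
0 [292.7 314.9] edges [[274.9, 318.0], [310.3, 311.9]] near [295.  331.8]
15 [292.3 311.8] edges [[274.3, 314.9], [310.1, 308.8]] near [294.6 328.8]
30 [291.8 308.6] edges [[273.6, 311.7], [309.9, 305.6]] near [294.2 325.7]
45 [291.4 305.3] edges [[272.9, 308.4], [309.6, 302.3]] near [293.7 322.5]
265 (265, 265, 1); 269 (262, 314, 6); 273 (261, 304, 12); 277 (262, 303, 22); 281 (267, 296, 27); 285 (268, 305, 28); 289 (268, 305, 27); 293 (277, 287, 10); 297 (270, 289, 6); 301 (287, 304, 3); 305 (303, 305, 3); 309 (291, 343, 15); 313 (286, 308, 17); 317 (261, 307, 18); 321 (269, 302, 18); 
272 4/134/169 14/49/57 13/58/53 130/22/71 120/11/67 120/14/91 10/43/53 12/50/51 7/60/55 10/23/67 11/68/127 13/75/215 12/78/207 12/67/213
278 7/92/117 4/101/86 5/101/81 4/34/52 11/43/47 10/57/54 9/98/73 3/43/59 0/8/64 13/63/221 13/67/213 13/69/215 13/63/221 12/74/193
284 6/45/107 7/103/72 5/90/74 6/100/74 7/103/79 8/112/75 8/105/61 8/56/55 11/90/62 14/50/235 12/66/194 12/68/183 11/71/175 12/81/160
290 8/42/121 6/58/66 6/106/77 6/101/78 4/99/75 6/107/79 7/43/53 6/20/65 4/86/65 12/62/201 13/58/202 11/77/169 12/72/169 13/69/185
296 160/9/85 6/40/64 7/38/60 23/45/51 10/75/61 14/63/53 12/20/63 18/55/56 13/71/65 13/65/197 11/74/169 14/72/183 12/82/153 14/66/182
302 162/14/91 174/15/86 150/10/75 13/52/59 15/36/57 3/39/65 14/46/61 18/52/59 5/74/127 12/67/176 13/64/208 14/63/206 14/59/200 12/76/177
308 0/20/100 168/14/91 0/9/88 165/6/81 0/35/59 9/45/57 19/65/55 8/79/81 3/72/174 17/127/219 15/55/199 14/54/228 12/66/178 12/82/152
314 0/15/117 4/19/105 0/13/100 114/9/144 3/40/70 12/59/56 5/71/129 3/88/128 5/102/115 14/114/112 16/122/119 16/126/150 15/123/160 14/64/180
320 12/68/188 10/86/110 10/64/91 0/18/102 9/87/85 7/93/115 8/51/129 4/145/114 7/117/109 15/114/114 14/123/114 15/121/116 14/74/89 13/67/114
```

```bash
python3 -m inch '[{"xyz":[-1,-1,4],"rot":[0,0,0]},{"xyz":[-2,-1.5,12],"rot":[0,0,0]},{"xyz":[-2,-1.5,22],"rot":[0,0,0]},{"xyz":[-2,-1.5,31],"rot":[0,0,0]},{"xyz":[-2,-1.5,37],"rot":[0,0,0]},{"xyz":[-2,-1.5,39],"rot":[0,0,0]},{"xyz":[-2,-1.5,40],"rot":[0,0,0]},{"xyz":[-2,-1.5,40],"rot":[0,0,0]},{"xyz":[-2,-1.5,40],"rot":[0,0,0]}]' | egrep 'pos|ft|width'
python3 go.py 438 340 57.5 0
python3 - <<'E'
from h import *
b=ctrl.get_image("side"); cv2.imwrite("pics/M_side.png",b[:,:,::-1]); h=cv2.cvtColor(b,cv2.COLOR_RGB2HSV)
P=ctrl.get_obs()["ee_pos"][:2]; f=ctrl.get_obs()["ee_pos"][2]+26.6-42.2; c=cam("side")[2]
u=c[:2]-P;u/=np.linalg.norm(u);w=np.array([-u[1],u[0]])*39.8
for z in (0,15,30): print(z,"edge",np.round(proj("side",(*(P+w),f+z)),1),"near",np.round(proj("side",(*(P+39.8*u),f+z)),1))
for r in range(306,328,2): print(r,' '.join("%d/%d/%d"%tuple(h[r,x]) for x in range(303,315,1)))
print("col"); 
for x in (292,296,300): print(x,' '.join("%d:%d/%d/%d"%(r,*h[r,x]) for r in range(326,348,2)))
E
```

```text
ee_pos: [438.3, 341.7, 35.7]
ft_force: [-0.2, -0.7, -3.4]
width: 79.8
xyz [-0.3  1.7  4.8] rot [-0.0002 -0.0003  0.0009] at [438.3 341.7  62.3] azX 0.1 t 37.55
0 edge [310.9 321.3] near [296.1 340.9]
15 edge [310.7 318.4] near [295.7 338.1]
30 edge [310.5 315.4] near [295.3 335.2]
306 14/71/54 11/50/56 14/72/67 13/100/138 13/77/158 13/66/171 13/57/188 14/59/198 13/57/192 13/56/191 14/64/182 16/54/189
308 11/39/52 13/61/59 13/73/56 15/64/132 16/111/103 14/114/107 14/115/113 16/118/115 14/82/155 14/71/175 15/54/194 14/54/198
310 11/66/54 9/66/54 9/54/76 10/55/135 17/61/129 14/117/111 15/125/108 15/123/120 15/120/117 16/123/106 14/116/108 14/122/113
312 10/61/50 12/73/59 4/72/128 6/58/153 8/59/139 15/52/157 15/119/114 17/123/120 16/122/111 16/123/104 14/122/115 15/123/155
314 12/49/52 9/73/73 1/65/162 3/65/161 7/56/154 15/50/158 16/107/122 16/123/110 13/112/112 16/122/107 15/129/115 16/127/157
316 4/73/140 2/73/177 3/72/173 4/72/167 2/66/162 17/43/174 15/81/114 16/117/109 15/119/114 15/127/114 15/125/114 16/123/116
318 3/82/183 2/77/181 3/77/176 4/70/172 3/66/167 15/53/155 18/37/123 14/
[... 330 characters left out ...]
/67/115 7/150/100 7/147/97 5/116/88 16/118/115 16/116/117 15/115/106 14/122/117 14/121/114
326 5/61/125 10/91/120 9/146/108 4/135/108 4/120/106 4/124/97 16/79/113 16/117/113 16/117/116 16/119/103 14/118/117 14/121/114
col
292 326:11/67/72 328:4/73/118 330:6/89/121 332:13/62/116 334:16/39/136 336:8/82/133 338:14/67/133 340:14/100/127 342:14/97/126 344:15/102/123 346:13/104/123
296 326:2/77/133 328:5/89/121 330:15/25/142 332:16/38/129 334:8/91/120 336:15/64/131 338:16/100/122 340:14/103/124 342:15/107/122 344:15/104/125 346:15/102/125
300 326:5/92/111 328:11/58/118 330:5/128/120 332:7/99/119 334:15/71/126 336:14/102/120 338:14/108/120 340:15/116/152 342:15/111/138 344:14/108/156 346:16/111/156
```

```bash
python3 - <<'E'
from h import *
S=cv2.imread("pics/side0.png")[:,:,::-1].copy(); h=cv2.cvtColor(S,cv2.COLOR_RGB2HSV); c=cam("side")[2]
def pred(P,f,r):
    u=c[:2]-P;u=u/np.linalg.norm(u);w=np.array([-u[1],u[0]])*r
    return [np.round(proj("side",(*q,f+z)),1).tolist() for q,z in((P-w,15),(P+w,15),(P+r*u,0))]
print("start pred",pred(np.array([444.5,-61.]),0,39.8))
for r in range(198,210,3): print(r,' '.join("%d:%d/%d/%d"%(x,*h[r,x]) for x in list(range(337,344))+list(range(364,372))))
for x in (350,353,356): print(x,' '.join("%d:%d/%d/%d"%(r,*h[r,x]) for r in range(209,222)))
print(onz("side",(296,337),20.1).round(1))
E
```

```text
start pred [[340.7, 203.8], [367.8, 205.9], [353.2, 218.5]]
198 337:14/52/236 338:14/65/229 339:14/69/223 340:7/87/159 341:5/42/171 342:6/95/140 343:3/98/170 364:4/83/173 365:3/70/174 366:5/67/178 367:14/27/229 368:12/61/221 369:11/65/217 370:13/65/223 371:11/74/206
201 337:12/77/212 338:12/70/223 339:12/70/222 340:7/111/138 341:6/135/106 342:9/82/124 343:4/104/127 364:4/97/147 365:6/86/124 366:6/96/127 367:14/43/178 368:16/45/229 369:16/59/230 370:13/69/222 371:12/66/227
204 337:13/70/225 338:13/67/226 339:12/68/224 340:13/69/169 341:8/82/130 342:10/98/109 343:6/99/126 364:8/68/139 365:10/88/151 366:9/154/121 367:7/116/125 368:13/62/223 369:13/70/208 370:13/76/202 371:11/68/211
207 337:14/70/223 338:14/71/222 339:12/69/221 340:11/72/205 341:8/63/121 342:12/57/121 343:9/79/122 364:6/121/131 365:5/135/121 366:8/99/124 367:14/64/198 368:14/63/228 369:15/64/228 370:14/58/230 371:14/59/230
350 209:11/77/112 210:11/50/139 211:12/68/136 212:9/70/142 213:4/104/132 214:5/79/122 215:13/47/129 216:14/48/128 217:11/70/106 218:12/83/126 219:13/80/147 220:11/84/142 221:13/74/218
353 209:8/80/115 210:16/44/140 211:12/36/156 212:16/42/153 213:6/107/131 214:5/83/132 215:11/45/124 216:13/54/123 217:11/73/108 218:11/88/122 219:12/83/145 220:12/81/145 221:13/78/147
356 209:10/52/122 210:19/32/150 211:12/44/152 212:6/112/130 213:5/98/128 214:12/53/121 215:16/49/115 216:11/71/107 217:13/80/137 218:11/77/140 219:12/67/159 220:11/87/137 221:10/90/131
[420.3 366.6  20.1]
```

```bash
python3 -m inch '[{"xyz":[-1.5,0,1],"rot":[0,0,0]},{"xyz":[-1.5,0,2.5],"rot":[0,0,0]},{"xyz":[-1.5,0,4],"rot":[0,0,0]},{"xyz":[-1.5,0,4],"rot":[0,0,0]},{"xyz":[-1.5,0,4],"rot":[0,0,0]}]' | egrep 'pos|ft|width'
python3 -m inch '[{"xyz":[0,0,1],"rot":[0,0,0]},{"xyz":[0,0,2],"rot":[0,0,0]},{"xyz":[0,0,3],"rot":[0,0,0]},{"xyz":[0,0,3],"rot":[0,0,0]}]' | egrep 'pos|ft|width'
```

```text
ee_pos: [436.6, 341.5, 31.5]
ft_force: [-0.1, -0.8, -3.7]
width: 79.8
ee_pos: [436.5, 341.5, 28.3]
ft_force: [-1.0, 0.1, -3.3]
width: 79.9
```

Foot at 12.7 mm, below the 14 mm rim, with no contact: it is entering the recess. I continue to the floor.

```bash
python3 -m inch '[{"xyz":[0,0,1],"rot":[0,0,0]},{"xyz":[0,0,2],"rot":[0,0,0]},{"xyz":[0,0,3],"rot":[0,0,0]},{"xyz":[0,0,4],"rot":[0,0,0]},{"xyz":[0,0,4],"rot":[0,0,0]}]' | egrep 'pos|ft|width'
python3 -m inch '[{"xyz":[0,0,1],"rot":[0,0,0]},{"xyz":[0,0,2],"rot":[0,0,0]},{"xyz":[0,0,2.5],"rot":[0,0,0]},{"xyz":[0,0,2.5],"rot":[0,0,0]}]' | egrep 'pos|ft|width'
```

```text
ee_pos: [436.5, 341.5, 24.3]
ft_force: [-0.2, 0.5, -3.9]
width: 79.7
ee_pos: [436.5, 341.5, 21.9]
ft_force: [0.2, -0.3, -2.6]
width: 79.7
```

```bash
python3 -m inch '[{"xyz":[0,0,0.5],"rot":[0,0,0]},{"xyz":[0,0,0.8],"rot":[0,0,0]},{"xyz":[0,0,0.8],"rot":[0,0,0]}]' | egrep 'pos|ft|width'
```

```text
ee_pos: [436.8, 341.6, 21.6]
ft_force: [-0.7, -0.7, 0.5]
width: 79.7
```

```bash
python3 -m inch '[{"xyz":[0,0,0],"rot":[0,0,0]},{"xyz":[0,0,0],"rot":[0,0,0]},{"xyz":[0,0,0],"rot":[0,0,0]},{"xyz":[0,0,0],"rot":[0,0,0]},{"xyz":[0,0,0],"rot":[0,0,0]},{"xyz":[0,0,0],"rot":[0,0,0]}]' 0 | egrep 'pos|ft|width|grasp'
python3 -m inch '[{"xyz":[0,0,-2],"rot":[0,0,0]},{"xyz":[0,0,-6],"rot":[0,0,0]},{"xyz":[0,0,-12],"rot":[0,0,0]},{"xyz":[0,0,-20],"rot":[0,0,0]},{"xyz":[0,0,-30],"rot":[0,0,0]},{"xyz":[0,0,-42],"rot":[0,0,0]},{"xyz":[0,0,-60],"rot":[0,0,0]},{"xyz":[0,0,-85],"rot":[0,0,0]},{"xyz":[0,0,-115],"rot":[0,0,0]},{"xyz":[0,0,-140],"rot":[0,0,0]},{"xyz":[0,0,-150],"rot":[0,0,0]}]' | egrep 'pos|ft|width|grasp'
python3 -m inch '[{"xyz":[-8,20,0],"rot":[0,0,0]},{"xyz":[-20,50,0],"rot":[0,0,0]},{"xyz":[-35,85,0],"rot":[0,0,0]},{"xyz":[-50,120,0],"rot":[0,0,0]},{"xyz":[-62,155,0],"rot":[0,0,0]},{"xyz":[-70,180,0],"rot":[0,0,0]},{"xyz":[-70,190,0],"rot":[0,0,0]},{"xyz":[-70,190,0],"rot":[0,0,0]}]' | egrep 'pos|ft|width|grasp'
python3 - <<'E'
from h import *
t=ctrl.get_image("top");s=ctrl.get_image("side")
cv2.imwrite("pics/end_top.png",t[:,:,::-1]);cv2.imwrite("pics/end_side.png",s[:,:,::-1])
T0=cv2.imread("pics/top0.png")[:,:,::-1].copy();S0=cv2.imread("pics/side0.png")[:,:,::-1].copy()
def cen(a): m=cv2.moments(a);return np.array((m['m10']/m['m00'],m['m01']/m['m00'])).round(1)
def tryb(l,*a):
    try: c=cv2.convexHull(blob(*a)); print(l,cen(c),cv2.boundingRect(c))
    except ValueError: print(l,"none")
tryb("lid top",t,(0,0,0),(180,255,125),(185,205,228,252)); print(" expect",proj("top",(439,340.5,92)))
tryb("lid side",s,(0,0,0),(180,255,110),(265,270,320,330)); print(" expect",proj("side",(439,340.5,92)))
tryb("spice cap side",s,(28,60,30),(50,255,255),(325,100,366,160)); print(" expect",proj("side",(569,-297,102)))
tryb("tin top",t,(95,40,30),(130,255,255),(286,164,325,215)); tryb("tin side",s,(95,40,30),(130,255,255),(270,182,340,234)); print(" expect",proj("top",(571,5,31)),proj("side",(571,5,31)))
tryb("mill side",s,(8,100,50),(20,255,255),(300,110,346,183)); print(" expect",proj("side",(584,-154,149)))
for l,lo,hi,b in (("lemon",(24,150,120),(34,255,255),(258,240,300,280)),): tryb(l+"0",S0,lo,hi,b);tryb(l,s,lo,hi,b)
print("garlic diff",np.abs(s[265:305,235:272].astype(int)-S0[265:305,235:272]).mean().round(1))
print(ctrl.get_obs()["ft_force"],ctrl.get_obs()["t"])
E
```

```text
ee_pos: [436.7, 341.6, 21.3]
ft_force: [0.3, 0.4, 0.1]
width: 87.6
grasp_force: 0.0
ee_pos: [438.3, 342.8, 176.0]
ft_force: [1.0, 0.8, -0.2]
width: 87.8
grasp_force: 0.0
ee_pos: [366.4, 150.1, 171.5]
ft_force: [0.3, 0.5, -0.2]
width: 87.9
grasp_force: 0.0
lid top [193.7 228.4] (185, 222, 20, 15)
 expect (np.float64(193.84828018035194), np.float64(231.52488941157966))
lid side [293.6 311. ] (282, 297, 25, 29)
 expect (np.float64(291.8450270337541), np.float64(309.0914253850379))
spice cap side none
 expect (np.float64(345.84781783837843), np.float64(124.94760833660978))
tin top [303.5 187.8] (297, 174, 14, 28)
tin side [304.7 204.3] (289, 196, 32, 19)
 expect (np.float64(303.96192474278143), np.float64(188.31590986203352)) (np.float64(305.3632435595453), np.float64(203.699179168012))
mill side [323.6 161.1] (304, 133, 38, 50)
 expect (np.float64(323.4011390438962), np.float64(138.38194902416882))
lemon0 [277.9 259. ] (269, 248, 19, 23)
lemon [277.9 259.1] (269, 248, 19, 23)
garlic diff 3.3
[ 0.66052687 -0.30460665 -0.11653723] 41.5333
```

Everything is where expected, but the spice cap isn't found in the side view, possibly because the arm hides it. I check the top view and earlier side images.

```bash
python3 - <<'E'
from h import *
def tryb(l,*a):
    try: c=blob(*a); print(l,cv2.boundingRect(c),cv2.contourArea(c))
    except ValueError: print(l,"none")
rd=lambda f: cv2.imread("pics/"+f)[:,:,::-1].copy()
for f in ("y_side.png","L_side.png","M_side.png","end_side.png"): tryb(f,rd(f),(28,60,30),(50,255,255),(325,100,366,160)); 
t=rd("end_top.png"); tryb("cap top",t,(30,60,30),(55,255,255),(375,155,425,210)); print(proj("top",(569,-297,102)),proj("side",(366,150,200)))
h=cv2.cvtColor(rd("end_side.png"),cv2.COLOR_RGB2HSV); print([h[125,x].tolist() for x in range(332,360,4)])
E
```

```text
y_side.png (339, 119, 6, 13) 38.0
L_side.png none
M_side.png none
end_side.png none
cap top (395, 174, 15, 15) 155.5
(np.float64(401.8272744292361), np.float64(180.94027120671467)) (np.float64(357.0497466919213), np.float64(225.81864617385173))
[[12, 59, 220], [13, 60, 224], [25, 23, 135], [20, 23, 132], [22, 21, 132], [113, 14, 72], [107, 23, 77]]
```

In the top view the spice cap is at (402,181), against an expected (402,181). The arm only hides it in the side view. All four are seated and released, so I hand in.

```bash
python3 -c "
from workcell import ctrl
print(ctrl.close_job())"
```

```text
the job is handed in; nothing more can be done
None
```

The jam jar, pepper mill, spice jar and fish tin are each seated in their own stand and released, the lemon and garlic did not move, and the job is handed in at about 41.5 s; the hand-in returned no verdict.

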